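# Load test blanks into a hinged spray mask

### The job

The spray fixture's mask cover is stuck shut with overspray: take the scraper, slide its blade into the slot at the front of the fixture under the cover and lever the cover up with the blade (not with the fingers), then lay the scraper back flat on the rubber mat. Set every bare metal test blank on the bench (there are four to six) fully down into the recess of its own outline and size, then close the cover fully over them. Leave everything else on the bench where it is.

Things in the scene. Friction and masses are not known exactly. Their poses are not given: they have to be found in the camera images.
- fixture: spray fixture fixed to the bench: aluminium block 190 mm (x) by 270 mm (y), 30 mm high, six recesses in its top (two rows of three), mask cover hinged on top. Origin at the centre of its underside; x from the front (side with the slot, x = -95 mm, facing the robot's left) to the hinge side, y along the front, z up. Turned up to 0.2 rad either way from x pointing to the robot's right (world -y)
- cover (a joint): angle of the mask cover, rad: 0 closed, grows as its front edge rises and it swings over to the hinge side; stop at 1.9 (leaning back). The hinge axis runs along fixture y at fixture x = 102 mm, 35 mm above the bench. Cover 0.26 kg; a friction hinge (0.32 N m) holds it at any angle: lifting it by the front edge takes about 3 N, pushing it down 1 to 2 N
- cover_edge (a point): middle of the mask cover's front edge, moving with the cover. The cover is a grey plate, 270 mm along the hinge, running from 9 to 197 mm from the hinge axis, 5 mm thick centred on the axis height, a window smaller than the blank over each recess; its front 30 mm is a solid bar. Closed: underside 2.5 mm above the block's top, front edge flush with the block's front face
- pry_slot (a point): middle of the mouth of the slot in the fixture's front face: 70 mm wide (along fixture y), 16 mm deep (towards fixture +x), from 20 mm above the bench up to the cover's underside at 32.5 mm; this point is 26 mm above the bench
- scraper: scraper 190 mm long, 0.14 kg: wooden handle 26 mm wide, 22 mm high, stiff steel blade 40 mm wide, 2.5 mm thick. Origin on its underside; x from handle to blade, z up. Handle from x = -100 to 5 mm, blade from 5 to 95 mm, its mid-thickness 11 mm above the underside. Grip the handle near x = -20 mm (its balance point). Starts flat on the mat, blade roughly towards the fixture
- mat: black rubber mat, 210 x 90 mm, 2 mm thick, fixed flat on the bench. Origin at the centre of its underside; x along its length, z up
- disc_l: the large round blank, bare aluminium like all the blanks, 66 mm across, 10 mm thick, 0.09 kg, lying flat on the bench; origin at the centre of its underside. None if absent from this start
- square_l: the large square blank, 56 x 56 mm, 10 mm thick, 0.085 kg, lying flat; origin at the centre of its underside, x and y along its sides. None if absent
- square_s: the small square blank, 42 x 42 mm, 10 mm thick, 0.05 kg, lying flat; origin at the centre of its underside, x and y along its sides. None if absent
- oblong: the oblong blank, 40 mm (along its x) by 76 mm (along its y), 10 mm thick, 0.08 kg, lying flat; origin at the centre of its underside. None if absent
- disc_s: the small round blank, 46 mm across, 10 mm thick, 0.045 kg, lying flat; origin at the centre of its underside. None if absent
- strip: the narrow strip blank, 28 mm (along its x) by 76 mm (along its y), 10 mm thick, 0.06 kg, lying flat; origin at the centre of its underside. None if absent
- recess_disc_l (a point): centre of the floor of the recess for the large round blank (70 mm across, front row), cut 8.5 mm deep into the fixture's top (floor 21.5 mm above the bench), 2 mm wider than its blank on every side, 2 mm chamfer round its mouth; axes as the fixture's
- recess_square_l (a point): centre of the floor of the recess for the large square blank (60 x 60 mm, sides along the fixture's, front row middle), cut 8.5 mm deep into the fixture's top (floor 21.5 mm above the bench), 2 mm wider than its blank on every side, 2 mm chamfer round its mouth; axes as the fixture's
- recess_square_s (a point): centre of the floor of the recess for the small square blank (46 x 46 mm, sides along the fixture's, front row), cut 8.5 mm deep into the fixture's top (floor 21.5 mm above the bench), 2 mm wider than its blank on every side, 2 mm chamfer round its mouth; axes as the fixture's
- recess_oblong (a point): centre of the floor of the recess for the oblong blank (44 mm along fixture x, 80 mm along fixture y, hinge-side row), cut 8.5 mm deep into the fixture's top (floor 21.5 mm above the bench), 2 mm wider than its blank on every side, 2 mm chamfer round its mouth; axes as the fixture's
- recess_disc_s (a point): centre of the floor of the recess for the small round blank (50 mm across, hinge-side row middle), cut 8.5 mm deep into the fixture's top (floor 21.5 mm above the bench), 2 mm wider than its blank on every side, 2 mm chamfer round its mouth; axes as the fixture's
- recess_strip (a point): centre of the floor of the recess for the strip blank (32 mm along fixture x, 80 mm along fixture y, hinge-side row), cut 8.5 mm deep into the fixture's top (floor 21.5 mm above the bench), 2 mm wider than its blank on every side, 2 mm chamfer round its mouth; axes as the fixture's
- spray_gun: blue spray gun with an aluminium cup, lying on its side, about 260 x 170 mm, 92 mm high; leave alone
- cup_lid: black round lid of a gun cup, 98 mm across, 26 mm high; leave alone
- tape_roll: roll of green masking tape lying flat, 104 mm across, 36 mm high; leave alone
- sanding_block: dark sanding block, 70 x 125 mm, 38 mm high; leave alone
- mixing_cup: pale mixing cup, 92 mm across the rim, 100 mm high; leave alone
- plug: black rubber masking plug standing on its narrow end, 52 mm across, 46 mm high; leave alone

How it is judged:
By the outcome, as a careful person would: the job done as asked, in the order asked, and still so for the second after the job is handed in, with the robot touching nothing.
Of disc_l, square_l, square_s, oblong, disc_s, strip only 4 to 6 are there at a start; the rules pass over those that are not, and their reading is None.
At some moment in a run one of disc_l, square_l, square_s, oblong, disc_s, strip may be knocked a few centimetres aside while the robot is not near it.
Once in a run the grip may slacken for a moment while it holds something.
It also fails if it takes over 210 s, if anything falls off the work surface, if the arm or the gripper's body presses on something with over 40 N, if the wrist force passes 120 N, or if a joint passes its speed limit or range.

### The arm

A 6-joint arm with a two-finger parallel gripper is mounted at the origin on the work surface. World frame = base frame: x ahead of the robot, y to its left, z up, the work surface at z = 0. Lengths are in m, angles in rad, forces in N, time in s.
With the tool pointing down it reaches from about 0.25 to 0.775 m from the base axis. Payload 8.9 kg.
Tool frame: the origin (TCP) lies at the very end of the fingers, on their centre line; the grasp point (between the pads) lies 19 mm behind it; z points along the fingers, y is the line along which they close (so a half turn about z gives the same grasp; the last joint's range is limited). The gripper opens to 85 mm and grips with 20 to 120 N. Pads are 22 mm wide; open, the fingers measure 114 mm over their backs; the gripper's body (76 mm by 85 mm) begins 54 mm behind the grasp point. The pads swing forward as they close: fully open they stand 13 mm farther back than shut.
Start: joints at [-1.279, 0.291, -0.153, 1.127, 0, 1.431], TCP at [0.219, -0.477, 0.231] pointing down, gripper open.
Joint ranges: [-2.52, 2.52], [-0.91, 1.74], [-1.3, 1.37], [-1.96, 2.02], [-1.52, 1.47], [-3.14, 3.14]. Speed limits (rad/s): [2.22, 2.22, 2.79, 3.14, 3.14, 3.14].

### API

Orientations are given as a rotation vector (axis times angle).
In Python, from bench import bot gives the robot as it stands.
- The arm moves only by the shell command python3 shift.py FILE [FORCE], which reads ROWS from the file FILE. ROWS is one flat JSON list of numbers that holds 1 to 5 rows one after another, with no inner brackets; each row has 5 numbers: dx, dy, dz in m, then a turn about the tool's z in rad, then the finger opening in m; each row shifts and turns the commanded pose from where the row before left it, along the tool's axes as they then stand; what a row does not reach is not made up. A row lasts 1/10 s, in which the tool goes at most 0.05 m and 0.15 rad, less where a joint would pass 70% of its speed; a pose out of reach is approached as far as the arm can. The fingers move at their own pace and stop on an object; FORCE is the grip in N (left out, the last holds). Time passes only in rows, so rows that do not move let the fingers close. It prints the time, the measured TCP pose, the force, the opening and the grip force at its end. Input that does not fit is refused with a message, and nothing moves.
- bot.read_state(): the state, without advancing time (a new reading comes with each control period).
- bot.read_camera(name): name is "scene" or "top"; returns the picture (480x640x3 uint8, red, green, blue); there is no depth.
- bot.camera_info(name): a dict with "K" (3x3 intrinsics, pixels), "k1" (the pictures are not rectified: a ray, as slopes to the right and down, at radius r is drawn at 1 + k1 r^2 times it, then the intrinsics apply), "R" (3x3) and "t" (3): a world point X has camera coordinates R X + t. Camera axes: x right, y down, z forward; pixel columns grow to the right and rows downward; lengths in m; the calibration is good to about 2 mm. A picture is of the moment at which its call begins. camera_info takes no time and is no camera call.
- bot.hand_in(): hands the job in; it is judged then, once.
The state is a dict: "clock": time; "q": joint angles; "dq": joint speeds; "joint_efforts": joint torques, N m; "tool_pos": TCP position; "tcp_rot": TCP orientation; "contact_force": force on the tool from outside, world axes, zero at the start; "moment": the same for the moment, N m; "opening": finger opening in m; "finger_force": force on a finger pad.
Only numpy, scipy, OpenCV 4.12 (cv2) and the standard library are available. Lean on these libraries where they do the work, as an engineer would, in place of code of your own. Each camera call takes 0.05 s, during which the arm holds its last target. There are 200 camera calls.

## Working session

There is one attempt and no reset: what is moved stays moved. The work goes in short steps, Python scripts to look and compute and a shell command to move; the robot and the scene stay as the last step left them, time stands still between calls to the robot, and variables do not carry over. Pictures are saved under pics/ and viewed, at most 14 in all, crops included, and the job is handed in when it is done.

```bash
ls; mkdir -p pics; python3 - <<'E'
from bench import bot
import cv2
print(bot.read_state())
for n in("scene","top"):
    im=bot.read_camera(n); cv2.imwrite(f"pics/{n}0.png",im[:,:,::-1]); print(n,bot.camera_info(n))
E
```

```text
bench.py
pics
shift.py
{'clock': 0.0, 'q': array([-1.27930362e+00,  2.91266035e-01, -1.54112489e-01,  1.12671573e+00,
       -8.99375280e-06,  1.43152614e+00]), 'dq': array([-0.00058893, -0.00014804,  0.00154452,  0.00011998,  0.00095493,
       -0.00091948]), 'joint_efforts': array([ 1.99037306e-03, -5.37141001e+01,  3.31377196e+01,  1.54586148e-02,
       -1.67221397e-04, -9.64352523e-06]), 'tool_pos': array([ 0.21910914, -0.47660957,  0.23074488]), 'tcp_rot': array([-3.06774237e+00, -6.71144991e-01,  1.69040667e-04]), 'contact_force': array([-0.46930252, -0.08234497, -0.23271309]), 'moment': array([ 0.01151305, -0.03490008, -0.02635455]), 'finger_force': 0.0, 'opening': 0.0856470614234038}
scene {'K': array([[486.97260497,   0.        , 323.76108766],
       [  0.        , 486.97260497, 236.02637506],
       [  0.        ,   0.        ,   1.        ]]), 'k1': -0.0014979721520926755, 'R': array([[ 0.35909409,  0.93329052, -0.00449856],
       [ 0.69024781, -0.26881873, -0.67178452],
       [-0.62817943,  0.23812873, -0.74073296]]), 't': array([-0.13083039, -0.36831848,  1.80567143])}
top {'K': array([[446.6362432 ,   0.        , 324.07055701],
       [  0.        , 446.6362432 , 238.7439638 ],
       [  0.        ,   0.        ,   1.        ]]), 'k1': -0.0036887190897877927, 'R': array([[ 2.54689017e-02, -9.99675404e-01,  6.48947197e-04],
       [-9.89075312e-01, -2.52931153e-02, -1.45224947e-01],
       [ 1.45194222e-01,  3.05686226e-03, -9.89398450e-01]]), 't': array([-0.06831584,  0.58602413,  1.10383935])}
```
View pics/top0.png

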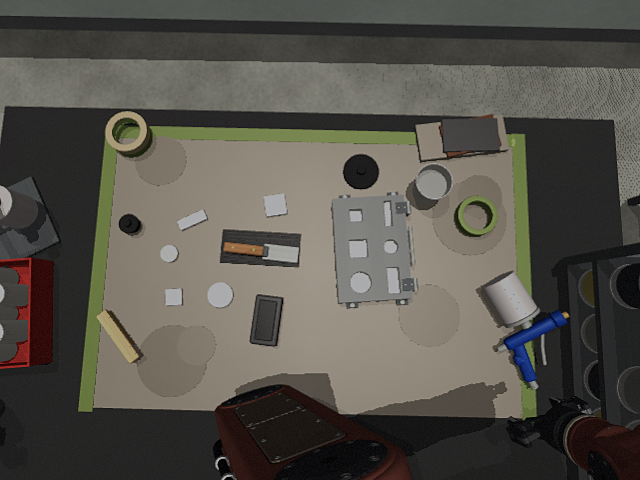

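View pics/scene0.png

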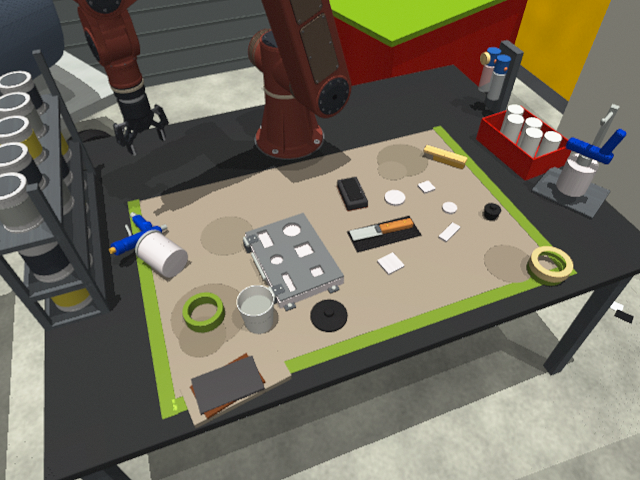

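Top view: the fixture is centred near (372,248) with its slot side facing left. The scraper is on the mat, handle (243,250) and blade (282,253). Five blanks are visible: large square (275,205), strip (192,219), small disc (168,254), small square (173,296), large disc (220,295). I can't see the oblong, so I'll check behind the arm later. Next I'll measure.

```bash
cat > h.py <<'E'
import numpy as np, cv2
from bench import bot
from scipy.spatial.transform import Rotation as Ro
CI={n:bot.camera_info(n) for n in("scene","top")}
def rays(n,uv):
    c=CI[n]; uv=np.atleast_2d(np.float64(uv))
    p=cv2.undistortPoints(uv.reshape(-1,1,2),c["K"],np.array([c["k1"],0,0,0.])).reshape(-1,2)
    return -c["R"].T@c["t"], np.c_[p,np.ones(len(p))]@c["R"]
def cast(n,uv,z):
    o,d=rays(n,uv); return o+d*((z-o[2])/d[:,2])[:,None]
def proj(n,X):
    c=CI[n]; return cv2.projectPoints(np.atleast_2d(np.float64(X)),cv2.Rodrigues(c["R"])[0],c["t"],c["K"],np.array([c["k1"],0,0,0.]))[0].reshape(-1,2)
def tri(a,b):
    (o1,d1),(o2,d2)=rays("top",a),rays("scene",b); d1,d2=d1[0],d2[0]
    s=np.linalg.lstsq(np.c_[d1,-d2],o2-o1,rcond=None)[0]
    p,q=o1+s[0]*d1,o2+s[1]*d2; return (p+q)/2,np.linalg.norm(p-q)
def snap(n,f=None):
    im=bot.read_camera(n)
    if f: cv2.imwrite(f"pics/{f}.png",im[:,:,::-1])
    return im
def blanks(n,im,z,lo=170,box=None):
    """bright grey blobs -> centre, size, angle on the plane z"""
    hsv=cv2.cvtColor(im,cv2.COLOR_RGB2HSV); m=((hsv[...,1]<25)&(hsv[...,2]>lo)).astype(np.uint8)
    out=[]
    for c in cv2.findContours(m,cv2.RETR_EXTERNAL,cv2.CHAIN_APPROX_NONE)[0]:
        if cv2.contourArea(c)<60: continue
        M=cv2.moments(c); uv=(M["m10"]/M["m00"],M["m01"]/M["m00"])
        w=cast(n,c.reshape(-1,2),z)[:,:2]
        if not(0.1<w[:,0].mean()<0.85 and abs(w[:,1].mean())<0.75): continue
        r=cv2.minAreaRect((w*1000).astype(np.float32)); a=cv2.contourArea((w*1000).astype(np.float32))
        out.append((uv,np.array(r[0])/1000,r[1],r[2],a/(r[1][0]*r[1][1])))
    return out
E
python3 - <<'E'
from h import *
np.set_printoptions(precision=4,suppress=True)
for n in("top","scene"):
    im=cv2.imread(f"pics/{n}0.png")[:,:,::-1].copy()
    hsv=cv2.cvtColor(im,cv2.COLOR_RGB2HSV)
    print(n,[(p,hsv[p[1],p[0]].tolist()) for p in ([(275,205),(173,296),(340,248),(285,254),(300,200),(358,248),(245,249)] if n=="top" else [(390,263),(426,187),(300,240),(370,235)])])
    for uv,c,s,a,f in blanks(n,im,0.01): print(n,np.round(uv,1),c,np.round(s,1),round(a,1),round(f,2))
top=cv2.resize(cv2.imread("pics/top0.png")[180:310,140:430],None,fx=2.75,fy=2.75,interpolation=cv2.INTER_CUBIC); cv2.imwrite("pics/t0c.png",top)
top=cv2.resize(cv2.imread("pics/scene0.png")[160:310,230:480],None,fx=3.2,fy=3.2,interpolation=cv2.INTER_CUBIC); cv2.imwrite("pics/s0c.png",top)
E
```

```text
top [((275, 205), [120, 3, 173]), ((173, 296), [120, 3, 173]), ((340, 248), [30, 6, 129]), ((285, 254), [35, 9, 167]), ((300, 200), [18, 37, 153]), ((358, 248), [120, 3, 173]), ((245, 249), [14, 137, 151])]
top [173.  296.7] [0.4311 0.3345] [39.6 36.4] 4.1 0.93
top [219.4 294.5] [0.4394 0.2143] [59.2 60.1] 1.5 0.79
top [513.9 297.2] [ 0.4526 -0.5521] [108.1  36.7] 27.4 0.47
top [359.8 282.3] [ 0.4798 -0.1497] [49.3 46.9] 1.0 0.75
top [392.6 280.7] [ 0.4871 -0.235 ] [61.1 23.8] 4.7 0.86
top [168.4 253.1] [0.543  0.3547] [40.  39.5] 4.2 0.76
top [389.9 246.7] [ 0.5762 -0.2275] [29.4 26.4] 0.3 0.78
top [357.7 248.9] [ 0.5701 -0.1419] [42.5 39.8] 1.5 0.86
top [355.3 215.9] [ 0.657 -0.134] [24.4 26.6] 1.5 0.83
top [191.6 219.4] [0.6351 0.3004] [25.  71.7] 27.5 0.87
top [387.1 213.5] [ 0.6647 -0.2191] [62.6 10.7] 0.3 0.77
top [274.8 204.6] [0.6819 0.0808] [53.9 51.3] 10.5 0.89
scene [((390, 263), [6, 5, 245]), ((426, 187), [0, 3, 248]), ((300, 240), [80, 5, 142]), ((370, 235), [41, 9, 225])]
scene [288.5 282.6] [ 0.6461 -0.2124] [61.3 16.4] 3.4 0.79
scene [316.5 271.8] [ 0.6391 -0.1276] [26.3 28.8] 1.9 0.84
scene [256.2 300. ] [ 0.6197 -0.2883] [ 98.1 209.4] 60.8 0.24
scene [390.4 262.5] [0.6836 0.0806] [58.2 56.3] 9.7 0.91
scene [303.5 250.4] [ 0.5513 -0.1355] [39.2 45.6] 5.1 0.83
scene [265.2 239.7] [ 0.4704 -0.2276] [58.8 28.6] 3.9 0.85
scene [156.2 248.3] [ 0.3869 -0.5341] [149.9  90.6] 30.8 0.73
scene [363.3 232.5] [0.5498 0.0626] [89.  40.5] 83.6 0.76
scene [291.6 230.4] [ 0.4634 -0.1426] [43.7 48.1] 14.2 0.76
scene [449. 231.] [0.6378 0.3002] [27.2 77.9] 27.0 0.94
scene [449.3 206.9] [0.5477 0.3547] [45.1 41.9] 7.1 0.78
scene [394.6 196.7] [0.4435 0.2142] [61.3 66.5] 64.1 0.77
scene [425.9 186. ] [0.4341 0.334 ] [45.  40.9] 6.4 0.9
```

View pics/t0c.png

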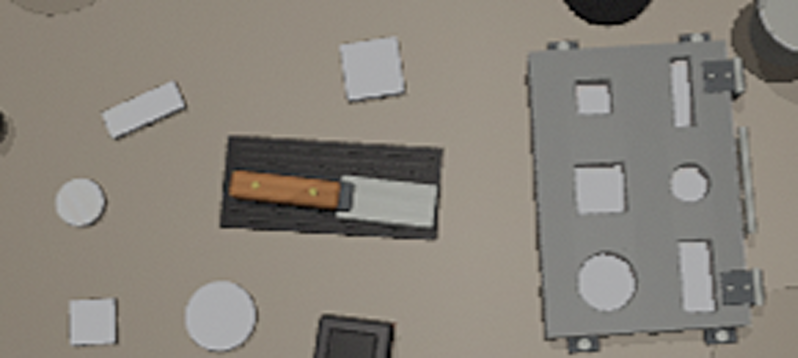

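View pics/s0c.png

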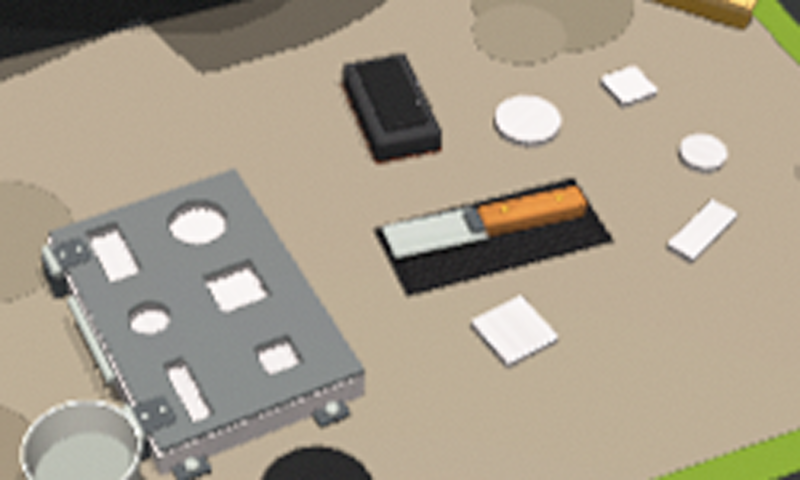

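The top crop confirms the layout. The front-row windows, from the robot outward, are large disc, large square, small square. The hinge row is oblong, small disc, strip. The scraper's blade points toward the slot. Next I'll get the fixture and scraper poses from edges.

```bash
python3 - <<'E'
from h import *
np.set_printoptions(precision=4,suppress=True)
I={n:cv2.imread(f"pics/{n}0.png")[:,:,::-1].copy() for n in("top","scene")}
def big(m): 
    n,l,s,_=cv2.connectedComponentsWithStats(m.astype(np.uint8)); return l==1+np.argmax(s[1:,4])
for n in I:
    hsv=cv2.cvtColor(I[n],cv2.COLOR_RGB2HSV).astype(int)
    # handle
    reg=np.zeros((480,640),bool)
    if n=="top": reg[225:280,215:310]=1
    else: reg[205:260,340:430]=1
    for nm,m,z in(("handle",(hsv[...,1]>90)&(hsv[...,2]>80)&reg,.022),("mat",((hsv[...,2]<60)&reg),.002),("blade",((hsv[...,1]<25)&(hsv[...,2]>(140 if n=="top" else 190))&reg),.014)):
        m=big(m); v,u=np.nonzero(m); c=cv2.findContours(m.astype(np.uint8),0,cv2.CHAIN_APPROX_NONE)[0]
        w=cast(n,max(c,key=cv2.contourArea).reshape(-1,2),z)[:,:2]; r=cv2.minAreaRect((w*1000).astype(np.float32))
        p=cast(n,np.c_[u,v],z)[:,:2]; C=np.cov(p.T); e=np.linalg.eigh(C)[1][:,1]
        print(n,nm,"px",round(u.mean(),1),round(v.mean(),1),"c",p.mean(0),"axis",np.degrees(np.arctan2(e[1],e[0])).round(1),"rect",np.round(r[0],1),np.round(r[1],1),round(r[2],1))
    # cover plate: grey
    lo,hi=(110,150) if n=="top" else (115,165)
    m=big((hsv[...,1]<22)&(hsv[...,2]>lo)&(hsv[...,2]<hi)&(np.indices((480,640))[1]>(320 if n=="top" else 240))&(np.indices((480,640))[1]<(420 if n=="top" else 350)))
    v,u=np.nonzero(m); print(n,"cover px",m.sum(),u.min(),u.max(),v.min(),v.max())
    if n=="top":
        P=np.array([(np.nonzero(m[r])[0][0]-.5,r) for r in range(206,298,2)])
    else: 
        P=np.array([(np.nonzero(m[r])[0][-1]+.5,r) for r in range(220,272,2)])
    w=cast(n,P,.0375)[:,:2]; vx,vy,x0,y0=cv2.fitLine(w.astype(np.float32),cv2.DIST_HUBER,0,.01,.01).ravel()
    print(n,"front edge dir",np.degrees(np.arctan2(vy,vx)),"pt",x0,y0, "at x=.56 y=",y0+(.56-x0)*vy/vx, "resid mm",np.abs((w-[x0,y0])@[-vy,vx]).max()*1000)
    # side edges (columns)
    if n=="top":
        for lab,k,o in(("far",0,-.5),("near",-1,.5)):
            P=np.array([(c,np.nonzero(m[:,c])[0][k]+o) for c in range(345,385,2)]); w=cast(n,P,.0375)[:,:2]
            vx,vy,x0,y0=cv2.fitLine(w.astype(np.float32),cv2.DIST_HUBER,0,.01,.01).ravel(); print(lab,np.degrees(np.arctan2(vy,vx)),x0,y0,"resid",np.abs((w-[x0,y0])@[-vy,vx]).max()*1000)
E
```

```text
top handle px 242.9 248.1 c [0.5605 0.1575] axis 85.2 rect [560.4 157.2] [104.   25.2] 85.1
top mat px 251.2 247.5 c [0.5653 0.1394] axis 89.8 rect [564.4 116.2] [207.   88.1] 88.1
top blade px 282.2 252.8 c [0.5517 0.0554] axis 85.4 rect [552.2  59.6] [88.8 38.9] 85.1
top cover px 5829 332 412 192 302
top front edge dir 4.832966 pt 0.55787396 -0.0829347 at x=.56 y= -0.08275494 resid mm 2.2240439381974095
far -85.17725 0.7040888 -0.16796885 resid 1.6051266358377327
near -85.05957 0.4332105 -0.15979168 resid 1.2074095145267725
scene handle px 396.2 225.3 c [0.5686 0.1558] axis 85.6 rect [569.  156.8] [104.   40.5] 84.9
scene mat px 384.6 238.6 c [0.5891 0.1094] axis 85.7 rect [571.  116.1] [205.6  81.3] 86.7
scene blade px 363.3 232.5 c [0.5531 0.0544] axis 82.7 rect [552.9  55.9] [78.4 36.6] 83.9
scene cover px 4285 245 343 213 307
scene front edge dir 4.888251 pt 0.5923772 -0.07900575 at x=.56 y= -0.081774764 resid mm 1.263521850770126
```

The fixture's front edge gives the slot mouth at about (0.562, -0.082), with fixture x at -85.15°. The measured width of 269 mm agrees with the given 270. The scraper axis points at -94.9°, and its grip point is about (0.558, 0.130). Next I'll triangulate heights and plan the first move.

```bash
cat >> h.py <<'E'
def yaw():
    R=Ro.from_rotvec(bot.read_state()["tcp_rot"]).as_matrix(); return np.arctan2(R[1,0],R[0,0]),R
def goal(x,y,z,w=None):
    """turn about tool z (do it first), then shift in the tool's axes"""
    s=bot.read_state(); a,R=yaw(); t=0.
    if w is not None: t=-((w-a+np.pi/2)%np.pi-np.pi/2); R=R@Ro.from_rotvec([0,0,t]).as_matrix()
    d=R.T@(np.array([x,y,z])-s["tool_pos"]); print(f"t={s['clock']:.1f} at {np.round(s['tool_pos'],4)} yaw {a:.4f} q6 {s['q'][5]:.2f} | turn {t:.4f} then d {np.round(d,4)} F {np.round(s['contact_force'],1)} open {s['opening']:.4f} tilt {np.degrees(np.arccos(-R[2,2])):.2f}")
E
python3 - <<'E'
from h import *
np.set_printoptions(precision=4,suppress=True)
for nm,a,b in (("sq_s",(173,296.7),(425.9,186)),("disc_l",(219.4,294.5),(394.6,196.7)),("disc_s",(168.4,253.1),(449.3,206.9)),("strip",(191.6,219.4),(449,231)),("sq_l",(274.8,204.6),(390.4,262.5)),("blade",(282.2,252.8),(363.3,232.5)),
 ("cover corner far-front",(332.7,200.),(230+362/3.2,160+376/3.2)),("cover corner near-front",(339.3,302.9),(230+235/3.2,160+171/3.2)),("handle butt rivet",(140+257/2.75,180+185/2.75),(230+553/3.2,160+197/3.2)),("rivet2",(140+313/2.75,180+192/2.75),(230+505/3.2,160+204/3.2))): print(nm,*tri(a,b))
goal(.5581,.1298,.15,1.485)
E
```

```text
sq_s [0.4307 0.3362 0.006 ] 0.0006804162100966418
disc_l [0.4396 0.216  0.0063] 0.0013970364113515942
disc_s [0.5444 0.357  0.0056] 0.0008278659354358385
strip [0.6359 0.3012 0.0072] 0.0003153759953345142
sq_l [0.682  0.0814 0.0072] 0.0008044630494301431
blade [0.5519 0.0554 0.0124] 0.0004525517282231673
cover corner far-front [ 0.6947 -0.0719  0.0251] 0.003242577154494793
cover corner near-front [ 0.4265 -0.0935  0.0305] 0.005608366618328627
handle butt rivet [0.562  0.1819 0.0219] 0.0008751122956645206
rivet2 [0.5571 0.1303 0.0265] 0.004494568224131981
t=0.1 at [ 0.2191 -0.4767  0.2308] yaw 0.4308 q6 1.43 | turn -1.0542 then d [0.6332 0.2858 0.0814] F [ 0.4 -0.2  0.2] open 0.0855 tilt 0.07
```

Heights agree with the text within a few mm: blanks about 6–7 mm at the visible centroid, blade 12 mm, rivets 22–26 mm. I'll move over the scraper.

```bash
echo '[0, 0, 0, -0.15, 0.085, 0, 0, 0, -0.15, 0.085, 0, 0, 0, -0.15, 0.085, 0, 0, 0, -0.15, 0.085, 0, 0, 0, -0.15, 0.085]' > mv.in && python3 shift.py mv.in 30
echo '[0, 0, 0, -0.15, 0.085, 0, 0, 0, -0.15, 0.085, 0, 0, 0, 0, 0.085]' > mv.in && python3 shift.py mv.in
echo '[0.04, 0.018, 0, 0, 0.085, 0.04, 0.018, 0, 0, 0.085, 0.04, 0.018, 0, 0, 0.085, 0.04, 0.018, 0, 0, 0.085, 0.04, 0.018, 0, 0, 0.085]' > mv.in && python3 shift.py mv.in
echo '[0.04, 0.018, 0, 0, 0.085, 0.04, 0.018, 0, 0, 0.085, 0.04, 0.018, 0, 0, 0.085, 0.04, 0.018, 0, 0, 0.085, 0.04, 0.018, 0, 0, 0.085]' > mv.in && python3 shift.py mv.in
echo '[0.04, 0.018, 0.02, 0, 0.085, 0.04, 0.018, 0.02, 0, 0.085, 0.04, 0.018, 0.02, 0, 0.085, 0.04, 0.018, 0.02, 0, 0.085, 0, 0, 0, 0, 0.085]' > mv.in && python3 shift.py mv.in
python3 -c "
from h import *
goal(.5581,.1298,.007,1.485)
snap('top','t1');snap('scene','s1')"
```

```text
clock: 0.6
tool_pos: [0.2192, -0.4768, 0.231]
tcp_rot: [-2.604, -1.757, -0.0]
contact_force: [-0.1, 0.6, 0.2]
opening: 0.0853
finger_force: 0.0
clock: 0.9
tool_pos: [0.2192, -0.4768, 0.231]
tcp_rot: [-2.316, -2.121, -0.0]
contact_force: [-0.0, -0.3, 0.4]
opening: 0.0851
finger_force: 0.0
clock: 1.4
tool_pos: [0.3273, -0.2843, 0.2312]
tcp_rot: [-2.325, -2.113, -0.0]
contact_force: [0.3, 0.1, 0.4]
opening: 0.0849
finger_force: 0.0
clock: 1.9
tool_pos: [0.435, -0.0931, 0.2314]
tcp_rot: [2.324, 2.113, 0.0]
contact_force: [-0.9, -1.2, -0.8]
opening: 0.0852
finger_force: 0.0
clock: 2.4
tool_pos: [0.5207, 0.0621, 0.1485]
tcp_rot: [-2.318, -2.117, 0.002]
contact_force: [0.3, 0.1, 0.3]
opening: 0.0852
finger_force: 0.0
t=2.4 at [0.5207 0.0621 0.1485] yaw 1.4802 q6 1.64 | turn -0.0048 then d [0.0705 0.0319 0.1414] F [0.3 0.1 0.3] open 0.0852 tilt 0.19
```

```bash
echo '[0.035, 0.016, 0.02, 0, 0.05, 0.0355, 0.016, 0.02, 0, 0.05, 0, 0, 0.03, 0, 0.05, 0, 0, 0.03, 0, 0.05, 0, 0, 0, 0, 0.05]' > mv.in && python3 shift.py mv.in
python3 - <<'E'
from h import *
for n in("top","scene"):
    im=cv2.imread(f"pics/{n}1.png" if 0 else f"pics/{n[0]}1.png")[:,:,::-1].copy()
    for uv,c,s,a,f in blanks(n,im,0.01,165): print(n,np.round(uv,1),np.round(c,4),np.round(s,1),round(a,1),round(f,2))
goal(.5581,.1298,.007,1.485)
E
```

```text
clock: 3.0
tool_pos: [0.556, 0.124, 0.0487]
tcp_rot: [-2.32, -2.113, 0.007]
contact_force: [-0.2, -0.5, -1.3]
opening: 0.0498
finger_force: 0.0
top [513.  298.3] [ 0.4483 -0.5447] [110.7  66.8] 31.5 0.85
top [359.9 282.5] [ 0.4803 -0.1491] [51.2 49.9] 46.1 0.77
top [392.7 280.1] [ 0.4884 -0.235 ] [64.2 27.9] 5.1 0.87
top [290.9 253.7] [0.5505 0.0334] [33.1 38.9] 87.8 0.8
top [168.2 252.9] [0.5441 0.3549] [42.3 44.9] 1.5 0.76
top [389.9 246.7] [ 0.5762 -0.2275] [29.2 31.8] 1.5 0.79
top [357.6 248.6] [ 0.5684 -0.1425] [43.5 45.5] 5.3 0.87
top [355.3 215.7] [ 0.6557 -0.1353] [27.1 29.4] 1.5 0.88
top [387.2 213.3] [ 0.6647 -0.2198] [62.7 15.7] 5.0 0.79
top [282.4 202.4] [0.686  0.0611] [55.4 16.6] 9.6 0.69
scene [288.5 282.6] [ 0.6462 -0.2131] [61.2 17.5] 3.0 0.74
scene [316.5 271.8] [ 0.6391 -0.1276] [26.3 28.8] 1.9 0.84
scene [256.2 298.7] [ 0.6197 -0.2883] [ 98.1 209.4] 60.8 0.28
scene [390.4 262.6] [0.6839 0.0804] [57.9 56.6] 10.5 0.9
scene [303.5 250.4] [ 0.5513 -0.1355] [39.2 45.6] 5.1 0.83
scene [265.1 239.7] [ 0.47   -0.2274] [59.  29.6] 7.1 0.83
scene [157.4 247.5] [ 0.3845 -0.5303] [149.8  91.3] 30.3 0.73
scene [357.4 233.8] [0.5471 0.0386] [41.8 40.5] 83.6 0.8
scene [291.6 230.4] [ 0.4634 -0.1426] [43.7 48.1] 14.2 0.76
scene [449.  231.1] [0.6378 0.3002] [27.2 77.9] 27.0 0.94
scene [449.3 206.9] [0.5477 0.3547] [45.1 41.9] 7.1 0.78
scene [394.5 196.7] [0.4435 0.2142] [61.3 66.5] 64.1 0.76
scene [425.9 186. ] [0.4341 0.334 ] [45.  40.9] 6.4 0.9
t=3.0 at [0.556  0.124  0.0487] yaw 1.4774 q6 1.76 | turn -0.0076 then d [0.006  0.0018 0.0417] F [-0.2 -0.5 -1.3] open 0.0498 tilt 0.33
```

View pics/t1.png

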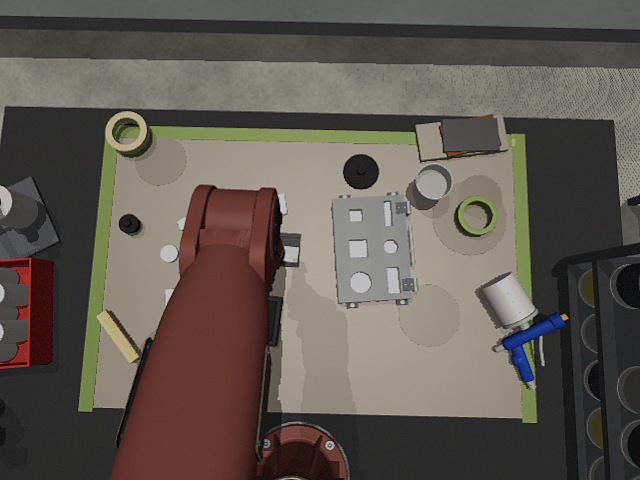

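The area the arm was hiding is clear, so there are five blanks and no oblong. Descending to grip the scraper.

```bash
echo '[0.003, 0.001, 0.015, -0.008, 0.05, 0.003, 0.001, 0.015, 0, 0.05, 0, 0, 0.012, 0, 0.05, 0, 0, 0, 0, 0.05]' > mv.in && python3 shift.py mv.in
echo '[0, 0, 0, 0, 0, 0, 0, 0, 0, 0, 0, 0, 0, 0, 0, 0, 0, 0, 0, 0, 0, 0, 0, 0, 0]' > mv.in && python3 shift.py mv.in 110
echo '[0, 0, 0, 0, 0, 0, 0, 0, 0, 0, 0, 0, 0, 0, 0]' > mv.in && python3 shift.py mv.in 110
echo '[0, 0, -0.01, 0, 0, 0, 0, -0.02, 0, 0, 0, 0, -0.02, 0, 0, 0, 0, -0.02, 0, 0, 0, 0, 0, 0, 0]' > mv.in && python3 shift.py mv.in
python3 -c "
from h import *
goal(.5581,.1298,.007,1.485)
snap('top','t2');snap('scene','s2')"
```

```text
clock: 3.4
tool_pos: [0.5608, 0.1303, 0.0093]
tcp_rot: [-2.312, -2.126, 0.001]
contact_force: [0.4, 0.5, 0.2]
opening: 0.0501
finger_force: 0.0
clock: 3.9
tool_pos: [0.562, 0.1309, 0.0109]
tcp_rot: [2.31, 2.127, 0.002]
contact_force: [-1.5, -1.8, 8.0]
opening: 0.0228
finger_force: 109.1
clock: 4.2
tool_pos: [0.562, 0.131, 0.0109]
tcp_rot: [2.31, 2.127, 0.002]
contact_force: [-2.7, -1.1, 8.2]
opening: 0.0231
finger_force: 109.1
clock: 4.7
tool_pos: [0.5635, 0.1314, 0.0828]
tcp_rot: [2.308, 2.126, 0.007]
contact_force: [1.0, -0.5, -1.8]
opening: 0.0232
finger_force: 108.3
t=4.7 at [0.5635 0.1314 0.0828] yaw 1.4887 q6 1.76 | turn 0.0037 then d [-0.0022 -0.0056  0.0757] F [ 1.  -0.5 -1.8] open 0.0232 tilt 0.31
```

```bash
python3 -c "
import cv2
a=cv2.imread('pics/s2.png')[100:330,240:520];cv2.imwrite('pics/s2c.png',cv2.resize(a,None,fx=2.6,fy=2.6,interpolation=cv2.INTER_CUBIC))"
```

```text
(no output)
```

View pics/s2c.png

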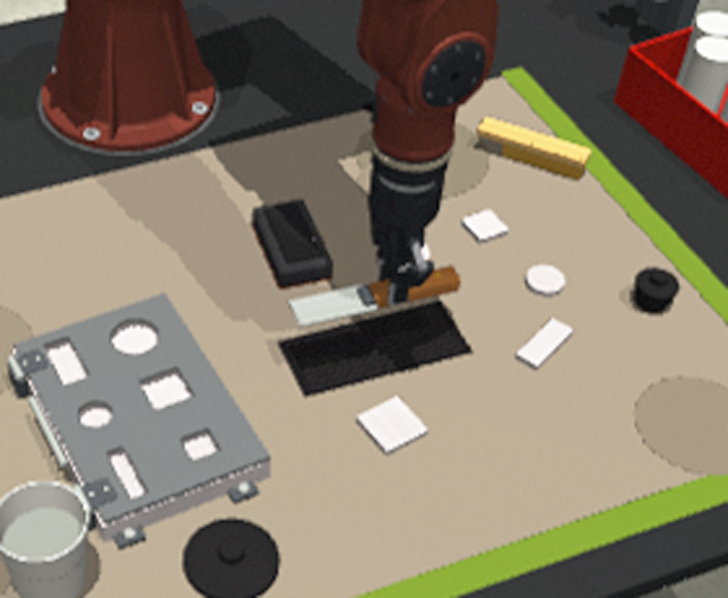

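The scraper is held level and the blade is clear. I'll measure the blade in the hand before inserting it.

```bash
cat > blade.py <<'E'
from h import *
import sys
def blade(T,S,bt,bs,zg):
    out={}
    for n,im,(u0,v0,u1,v1) in(("top",T,bt),("scene",S,bs)):
        hsv=cv2.cvtColor(im,cv2.COLOR_RGB2HSV).astype(int); m=((hsv[...,1]<25)&(hsv[...,2]>(140 if n=="top" else 185)))
        k=np.zeros_like(m); k[v0:v1,u0:u1]=1; m=(m&k).astype(np.uint8)
        c=max(cv2.findContours(m,0,cv2.CHAIN_APPROX_NONE)[0],key=cv2.contourArea).reshape(-1,2)
        w=cast(n,c,zg)[:,:2]; r=cv2.minAreaRect((w*1000).astype(np.float32)); M=cv2.moments(c); uv=(M["m10"]/M["m00"],M["m01"]/M["m00"])
        out[n]=(uv,np.array(r[0])/1000,r[1],r[2]); print(n,np.round(uv,1),np.round(r[0],1),np.round(r[1],1),round(r[2],1))
    print("tri",*tri(out["top"][0],out["scene"][0])); return out
E
python3 - <<'E'
from blade import *
L=lambda f:cv2.imread(f"pics/{f}.png")[:,:,::-1].copy()
blade(L("t2"),L("s2"),(272,230,330,280),(340,205,384,230),.085)
E
```

```text
top [283.7 247.3] [557.6  46. ] [61.2 39.7] 85.7
scene [365.3 217.3] [558.8  59.1] [85.1 40.5] 85.6
tri [0.55900695 0.0492776  0.08590783] 0.008489390393225967
```

```bash
echo '[0, 0, 0, -0.08, 0, 0, 0, 0, -0.083, 0, 0, 0, 0, 0, 0]' > mv.in && python3 shift.py mv.in
python3 -c "
from h import *
goal(.5497,.0589,.0245,1.652)"
```

```text
clock: 5.1
tool_pos: [0.5605, 0.1311, 0.0783]
tcp_rot: [-2.128, -2.31, 0.002]
contact_force: [0.3, 0.4, -2.0]
opening: 0.023
finger_force: 108.2
t=5.1 at [0.5605 0.1311 0.0783] yaw 1.6530 q6 1.59 | turn 0.0010 then d [-0.0711 -0.0165  0.0538] F [ 0.3  0.4 -2. ] open 0.0230 tilt 0.10
```

```bash
echo '[-0.024, -0.0055, 0.01, 0, 0, -0.024, -0.0055, 0.02, 0, 0, -0.023, -0.0055, 0.024, 0, 0, 0, 0, 0, 0, 0, 0, 0, 0, 0, 0]' > mv.in && python3 shift.py mv.in
python3 - <<'E'
from blade import *
goal(.5519,.0340,.0239,1.652)
blade(snap("top","t3"),snap("scene","s3"),(290,230,360,280),(290,215,370,280),.026)
a=cv2.imread('pics/s3.png')[190:330,240:440];b=cv2.imread('pics/t3.png')[190:310,230:430]
cv2.imwrite('pics/c3.png',np.vstack([cv2.resize(a,(600,420),interpolation=2),cv2.resize(b,(300,180),interpolation=2).repeat(1,0)[:, :].copy() if 0 else cv2.copyMakeBorder(cv2.resize(b,(300,180),interpolation=2),0,0,0,300,0)]))
E
```

```text
clock: 5.6
tool_pos: [0.5498, 0.0589, 0.0246]
tcp_rot: [-2.132, -2.305, 0.002]
contact_force: [-0.2, 0.2, -1.2]
opening: 0.023
finger_force: 108.3
t=5.6 at [0.5498 0.0589 0.0246] yaw 1.6489 q6 1.47 | turn -0.0031 then d [-0.025   0.0001  0.0007] F [-0.2  0.2 -1.2] open 0.0230 tilt 0.11
top [347.4 254.1] [ 550.8 -114. ] [127.9  62.7] 1.3
scene [342.1 237. ] [555.2 -10.1] [40.5 90.5] 4.2
tri [ 0.56614938 -0.07095109  0.06022854] 0.09237082770929142
```

View pics/c3.png

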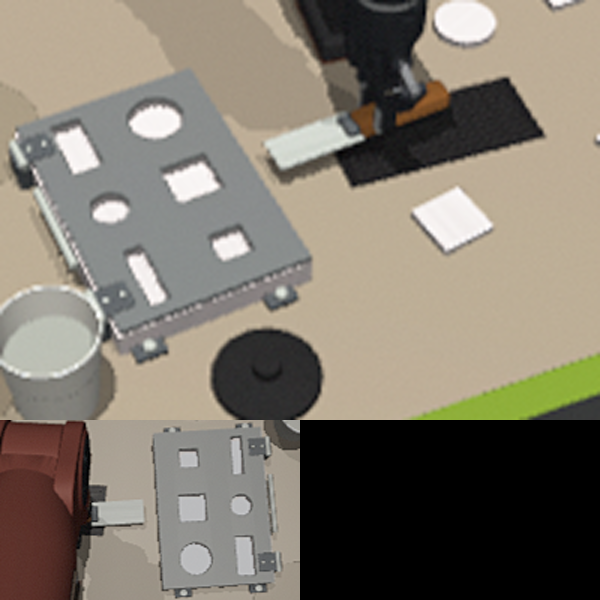

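Blade tip is about 25 mm short of the slot, centred and aligned (4.2° against the fixture's 4.85°). Inserting.

```bash
echo '[-0.012, 0, 0, 0, 0, -0.01, 0, 0, 0, 0, -0.006, 0, 0, 0, 0, 0, 0, 0, 0, 0]' > mv.in && python3 shift.py mv.in
echo '[-0.004, 0, 0, 0, 0, -0.003, 0, 0, 0, 0, -0.003, 0, 0, 0, 0, 0, 0, 0, 0, 0]' > mv.in && python3 shift.py mv.in
python3 -c "
from h import *
goal(.5519,.0340,.0239,1.652)"
```

```text
clock: 6.1
tool_pos: [0.5532, 0.0301, 0.0255]
tcp_rot: [2.131, 2.308, 0.0]
contact_force: [-0.2, 0.2, -1.5]
opening: 0.0231
finger_force: 108.3
clock: 6.5
tool_pos: [0.5537, 0.0209, 0.0253]
tcp_rot: [2.13, 2.309, -0.0]
contact_force: [-0.3, 0.9, -1.4]
opening: 0.023
finger_force: 108.3
t=6.5 at [0.5537 0.0209 0.0253] yaw 1.6516 q6 1.40 | turn -0.0004 then d [ 0.0132 -0.0007  0.0014] F [-0.3  0.9 -1.4] open 0.0230 tilt 0.01
```

Tip is about 13 mm into the slot with no contact force. Starting the lift and watching the force.

```bash
echo '[0, 0, -0.003, 0, 0, 0, 0, -0.003, 0, 0, 0, 0, -0.003, 0, 0, 0, 0, -0.003, 0, 0, 0, 0, 0, 0, 0]' > mv.in && python3 shift.py mv.in 120
echo '[0, 0, -0.004, 0, 0, -0.001, 0, -0.006, 0, 0, -0.001, 0, -0.009, 0, 0, -0.002, 0, -0.009, 0, 0, 0, 0, 0, 0, 0]' > mv.in && python3 shift.py mv.in
python3 -c "
from h import *
goal(.5537,.0209,.0253,1.652)
snap('scene','s4')
a=cv2.imread('pics/s4.png')[120:330,240:440];cv2.imwrite('pics/c4.png',cv2.resize(a,(570,600),interpolation=2))"
```

```text
clock: 7.0
tool_pos: [0.5536, 0.0213, 0.0376]
tcp_rot: [-2.13, -2.309, -0.0]
contact_force: [0.7, -0.5, -2.0]
opening: 0.0227
finger_force: 121.5
clock: 7.5
tool_pos: [0.5548, 0.017, 0.0669]
tcp_rot: [2.129, 2.308, 0.002]
contact_force: [0.3, 1.7, -3.6]
opening: 0.0225
finger_force: 121.6
t=7.5 at [0.5548 0.017  0.0669] yaw 1.6516 q6 1.39 | turn -0.0004 then d [ 0.004  -0.0009  0.0416] F [ 0.3  1.7 -3.6] open 0.0225 tilt 0.12
```

View pics/c4.png

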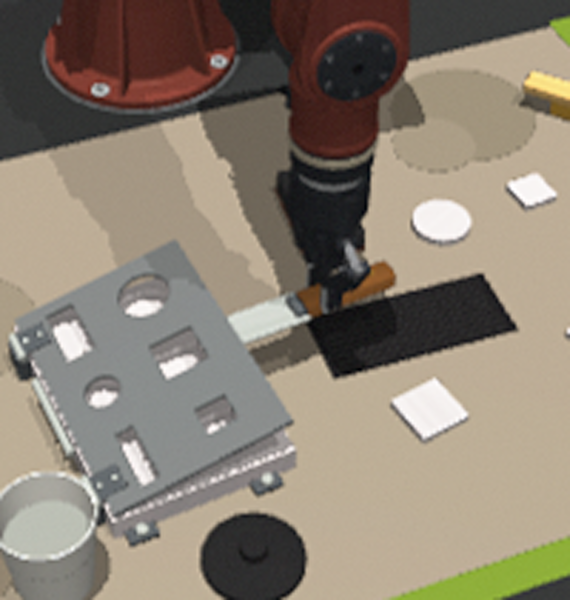

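The cover is lifting on the blade. I'll follow its arc.

```bash
echo '[-0.0045, 0, -0.018, 0, 0, -0.006, 0, -0.017, 0, 0, -0.008, 0, -0.0165, 0, 0, -0.0095, 0, -0.0155, 0, 0, 0, 0, 0, 0, 0]' > mv.in && python3 shift.py mv.in
echo '[-0.011, 0, -0.0145, 0, 0, -0.0125, 0, -0.0135, 0, 0, -0.014, 0, -0.012, 0, 0, -0.015, 0, -0.0105, 0, 0, 0, 0, 0, 0, 0]' > mv.in && python3 shift.py mv.in
python3 -c "
from h import *
goal(.5537,.0209,.0253,1.652)
snap('scene','s5')
a=cv2.imread('pics/s5.png')[100:330,200:440];cv2.imwrite('pics/c5.png',cv2.resize(a,(600,575),interpolation=2))"
```

```text
clock: 8.05
tool_pos: [0.5576, -0.0118, 0.134]
tcp_rot: [2.129, 2.306, 0.002]
contact_force: [0.2, 0.2, -2.2]
opening: 0.0227
finger_force: 121.8
clock: 8.55
tool_pos: [0.5614, -0.0648, 0.1835]
tcp_rot: [2.13, 2.306, 0.0]
contact_force: [0.1, 1.1, -1.8]
opening: 0.0238
finger_force: 81.5
t=8.6 at [ 0.5614 -0.0648  0.1835] yaw 1.6502 q6 1.25 | turn -0.0018 then d [ 0.0863 -0.0009  0.1581] F [ 0.1  1.1 -1.8] open 0.0238 tilt 0.14
```

View pics/c5.png

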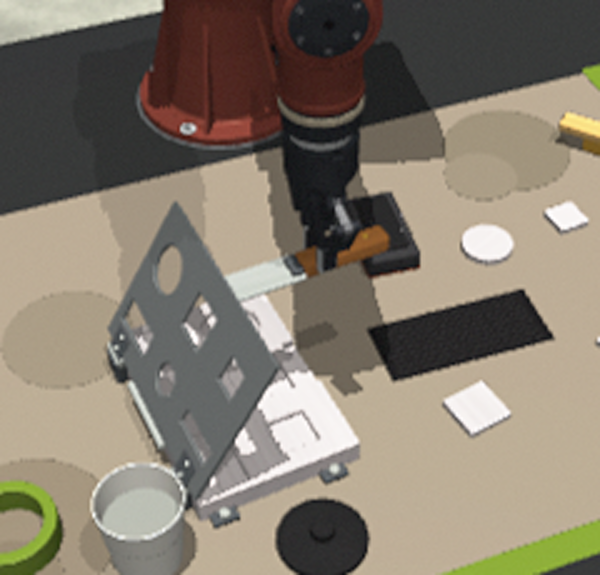

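The cover is around 1 rad. Grip force dipped to 81 N, so I'll hold and check before going on.

```bash
echo '[0, 0, 0, 0, 0, 0, 0, 0, 0, 0, 0, 0, 0, 0, 0, 0, 0, 0, 0, 0, 0, 0, 0, 0, 0]' > mv.in && python3 shift.py mv.in 120
python3 - <<'E'
from h import *
for f,im in(("s5",cv2.imread("pics/s5.png")[:,:,::-1].copy()),("now",snap("scene","s6"))):
    hsv=cv2.cvtColor(im,cv2.COLOR_RGB2HSV).astype(int); m=((hsv[...,1]>90)&(hsv[...,2]>60)&(hsv[...,0]<25)); k=np.zeros_like(m); k[180:230,300:380]=1
    v,u=np.nonzero(m&k&(hsv[...,0]>8)); print(f,len(u),u.mean().round(1),v.mean().round(1), u.min(),u.max(),v.min(),v.max())
goal(.5537,.0209,.0253,1.652)
E
```

```text
clock: 9.1
tool_pos: [0.5604, -0.0628, 0.1827]
tcp_rot: [-2.129, -2.31, 0.0]
contact_force: [-0.3, -0.1, -1.2]
opening: 0.0228
finger_force: 121.6
s5 284 339.8 199.6 318 364 190 210
now 281 340.7 199.6 319 365 190 210
t=9.2 at [ 0.5605 -0.0628  0.1827] yaw 1.6520 q6 1.25 | turn 0.0000 then d [8.400e-02 1.000e-04 1.574e-01] F [-0.2 -0.5 -0.9] open 0.0225 tilt 0.01
```

The slip is over and the handle moved less than 1 px. Continuing past vertical.

```bash
echo '[-0.016, 0, -0.009, 0, 0, -0.017, 0, -0.0075, 0, 0, -0.0175, 0, -0.006, 0, 0, -0.018, 0, -0.004, 0, 0, 0, 0, 0, 0, 0]' > mv.in && python3 shift.py mv.in
echo '[-0.018, 0, -0.002, 0, 0, -0.0185, 0, 0, 0, 0, -0.018, 0, 0.001, 0, 0, -0.012, 0, 0.001, 0, 0, 0, 0, 0, 0, 0]' > mv.in && python3 shift.py mv.in
python3 -c "
from h import *
goal(.5537,.0209,.0253,1.652)
snap('scene','s7');snap('top','t7')
a=cv2.imread('pics/s7.png')[100:330,200:440];b=cv2.imread('pics/t7.png')[150:330,300:500]
cv2.imwrite('pics/c7.png',np.hstack([cv2.resize(a,(480,460),interpolation=2),cv2.copyMakeBorder(cv2.resize(b,(320,288),interpolation=2),0,172,0,0,0)]))"
```

```text
clock: 9.65
tool_pos: [0.5667, -0.1348, 0.21]
tcp_rot: [2.132, 2.305, -0.0]
contact_force: [0.2, 0.7, -1.1]
opening: 0.0227
finger_force: 121.8
clock: 10.15
tool_pos: [0.5714, -0.1996, 0.2087]
tcp_rot: [2.132, 2.307, -0.001]
contact_force: [-0.3, 0.2, -2.2]
opening: 0.0225
finger_force: 121.7
t=10.2 at [ 0.5714 -0.1996  0.2087] yaw 1.6498 q6 1.04 | turn -0.0022 then d [0.2212 0.0004 0.1833] F [-0.3  0.2 -2.2] open 0.0225 tilt 0.04
```

View pics/c7.png

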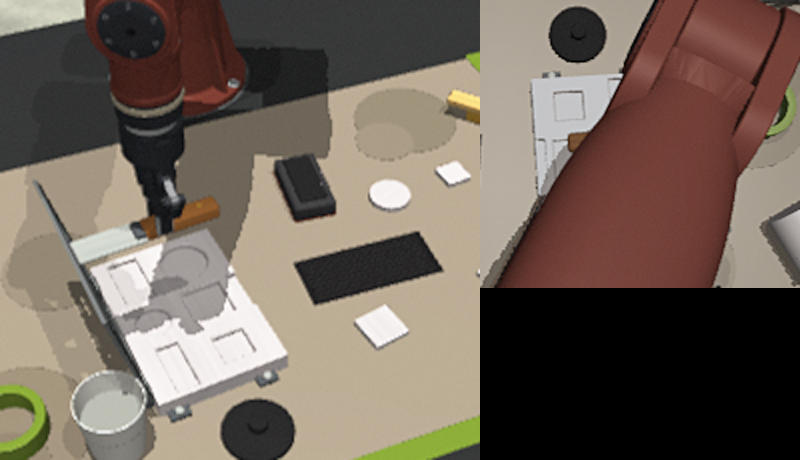

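The cover leans back at about 1.77 rad. All six recesses are exposed and the mixing cup is clear. Now I'll return the scraper to the mat.

```bash
echo '[0.02, 0, 0, 0, 0, 0.035, 0, 0, 0, 0, 0.04, 0, 0, 0, 0, 0.04, 0, 0, 0, 0, 0.04, 0, 0, 0, 0]' > mv.in && python3 shift.py mv.in
echo '[0.04, 0, 0.02, 0, 0, 0.04, 0, 0.02, 0, 0, 0.04, 0, 0.02, 0, 0, 0.035, 0, 0.02, 0, 0, 0, 0, 0, 0, 0]' > mv.in && python3 shift.py mv.in
echo '[0, 0, 0, 0.08, 0, 0, 0, 0, 0.085, 0, 0, 0, 0, 0, 0]' > mv.in && python3 shift.py mv.in
python3 -c "
from h import *
goal(.562,.131,.0115,1.4887)"
```

```text
clock: 10.75
tool_pos: [0.5564, -0.0203, 0.2096]
tcp_rot: [2.128, 2.31, 0.0]
contact_force: [0.3, -0.3, -1.4]
opening: 0.0226
finger_force: 121.7
clock: 11.25
tool_pos: [0.5414, 0.1362, 0.127]
tcp_rot: [-2.121, -2.313, 0.004]
contact_force: [-0.4, -0.5, -1.1]
opening: 0.0229
finger_force: 121.8
clock: 11.55
tool_pos: [0.5443, 0.1321, 0.1298]
tcp_rot: [2.313, 2.126, 0.0]
contact_force: [-0.3, -0.1, -1.6]
opening: 0.0226
finger_force: 122.0
t=11.6 at [0.5443 0.1321 0.1298] yaw 1.4866 q6 1.76 | turn -0.0021 then d [0.0004 0.0177 0.1183] F [-0.3 -0.1 -1.6] open 0.0226 tilt 0.03
```

```bash
echo '[0, 0.009, 0.03, 0, 0, 0, 0.0087, 0.03, 0, 0, 0, 0, 0.03, 0, 0, 0, 0, 0.015, 0, 0, 0, 0, 0.005, 0, 0]' > mv.in && python3 shift.py mv.in
echo '[0, 0, 0.003, 0, 0, 0, 0, 0.002, 0, 0, 0, 0, 0.001, 0, 0, 0, 0, 0, 0, 0]' > mv.in && python3 shift.py mv.in
python3 -c "
from h import *
goal(.562,.131,.0115,1.4887)"
```

```text
clock: 12.05
tool_pos: [0.5609, 0.1299, 0.0178]
tcp_rot: [-2.309, -2.128, 0.003]
contact_force: [0.1, 0.4, -1.7]
opening: 0.023
finger_force: 121.9
clock: 12.45
tool_pos: [0.5628, 0.13, 0.014]
tcp_rot: [2.312, 2.126, 0.001]
contact_force: [-0.2, -0.7, -1.6]
opening: 0.0229
finger_force: 121.9
t=12.4 at [0.5628 0.13   0.014 ] yaw 1.4871 q6 1.75 | turn -0.0016 then d [ 0.001  -0.0009  0.0025] F [-0.2 -0.7 -1.6] open 0.0229 tilt 0.07
```

```bash
echo '[0, 0, 0.001, 0, 0, 0, 0, 0.001, 0, 0, 0, 0, 0.001, 0, 0, 0, 0, 0, 0, 0]' > mv.in && python3 shift.py mv.in
python3 -c "
from h import *
goal(.562,.131,.0115,1.4887)"
```

```text
clock: 12.85
tool_pos: [0.5625, 0.1299, 0.011]
tcp_rot: [2.312, 2.126, 0.001]
contact_force: [-1.9, -1.1, 8.6]
opening: 0.0227
finger_force: 123.0
t=12.8 at [0.5625 0.1299 0.011 ] yaw 1.4869 q6 1.76 | turn -0.0018 then d [ 0.0011 -0.0006 -0.0005] F [-1.9 -1.1  8.6] open 0.0227 tilt 0.03
```

```bash
echo '[0, 0, 0, 0, 0.06, 0, 0, 0, 0, 0.06, 0, 0, 0, 0, 0.06, 0, 0, 0, 0, 0.06]' > mv.in && python3 shift.py mv.in 40
echo '[0, 0, -0.02, 0, 0.06, 0, 0, -0.04, 0, 0.06, 0, 0, -0.05, 0, 0.085, 0, 0, -0.05, 0, 0.085, -0.03, -0.03, -0.04, 0, 0.085]' > mv.in && python3 shift.py mv.in
echo '[-0.04, -0.024, 0, 0, 0.085, -0.04, -0.024, 0, 0, 0.085, -0.04, -0.024, 0, 0, 0.085, -0.04, -0.024, 0, 0, 0.085, -0.04, -0.024, 0, 0, 0.085]' > mv.in && python3 shift.py mv.in
echo '[-0.04, -0.022, 0, 0, 0.085, -0.04, -0.022, 0, 0, 0.085, -0.04, -0.022, 0, 0, 0.085, -0.04, -0.022, 0, 0, 0.085, -0.04, -0.022, 0, 0, 0.085]' > mv.in && python3 shift.py mv.in
echo '[-0.04, 0, 0, 0, 0.085, -0.04, 0, 0, 0, 0.085, 0, 0, 0, 0, 0.085, 0, 0, 0, 0, 0.085]' > mv.in && python3 shift.py mv.in
python3 -c "
from h import *
goal(.562,.131,.0115,1.4887)
snap('scene','s8');T=snap('top','t8')
for uv,c,s,a,f in blanks('top',T,0.01,165): print(np.round(uv,1),np.round(c,4),np.round(s,1),round(a,1),round(f,2))
a=cv2.imread('pics/s8.png')[200:330,200:440];b=cv2.imread('pics/t8.png')[170:330,190:440]
cv2.imwrite('pics/c8.png',np.vstack([cv2.resize(a,(480,260),interpolation=2),cv2.resize(b,(480,307),interpolation=2)]))"
```

```text
clock: 13.25
tool_pos: [0.5623, 0.1299, 0.0102]
tcp_rot: [-2.313, -2.126, 0.0]
contact_force: [0.2, -0.6, -0.2]
opening: 0.06
finger_force: 0.0
clock: 13.75
tool_pos: [0.5376, 0.1076, 0.208]
tcp_rot: [2.308, 2.126, 0.008]
contact_force: [0.8, -1.5, -0.2]
opening: 0.085
finger_force: 0.0
clock: 14.25
tool_pos: [0.397, -0.0839, 0.2047]
tcp_rot: [2.312, 2.126, 0.0]
contact_force: [0.6, -0.6, -0.5]
opening: 0.085
finger_force: 0.0
clock: 14.75
tool_pos: [0.2705, -0.2743, 0.2049]
tcp_rot: [2.312, 2.126, -0.0]
contact_force: [0.6, -1.4, 0.5]
opening: 0.0852
finger_force: 0.0
clock: 15.15
tool_pos: [0.2647, -0.3529, 0.2043]
tcp_rot: [-2.314, -2.124, -0.001]
contact_force: [-0.5, 0.2, -0.4]
opening: 0.0845
finger_force: 0.0
t=15.2 at [ 0.2647 -0.3529  0.2043] yaw 1.4852 q6 0.56 | turn -0.0035 then d [0.5065 0.2567 0.1931] F [-0.5  0.2 -0.4] open 0.0845 tilt 0.06
[173.  296.5] [0.4312 0.3345] [39.7 36.4] 4.1 0.95
[219.4 294.5] [0.4406 0.2143] [62.2 59.7] 3.2 0.79
[513.6 298.2] [ 0.4493 -0.5465] [108.8  53.6] 30.8 0.77
[168.4 252.9] [0.5442 0.3548] [42.6 39.5] 4.2 0.79
[282.9 250.6] [0.5584 0.0597] [87.5 38. ] 86.0 0.78
[191.3 219.4] [0.6353 0.3009] [26.2 73. ] 26.2 0.88
[371.8 248.5] [ 0.5772 -0.1791] [282.2 192.8] 5.0 0.93
[274.8 204.2] [0.6826 0.0798] [54.9 54.3] 10.5 0.87
```

View pics/c8.png

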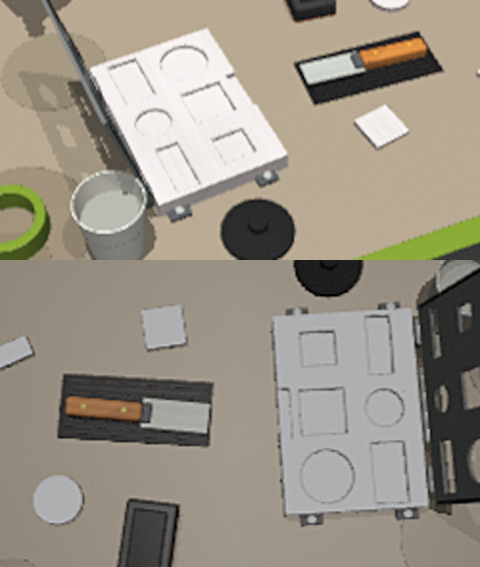

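The scraper lies flat on the mat, the cover is open, and all recess outlines are visible. Next I'll measure the recess centres in both views.

```bash
python3 - <<'E'
from h import *
np.set_printoptions(precision=4,suppress=True)
A=np.radians(4.86); yf=np.array([np.cos(A),np.sin(A)]); xf=np.array([np.sin(A),-np.cos(A)])
res={}
for n,box in(("top",(325,190,415,310)),("scene",(240,205,350,310))):
    im=cv2.imread(f"pics/{n[0]}8.png"); g=cv2.cvtColor(im,cv2.COLOR_BGR2GRAY)
    u0,v0,u1,v1=box; s=4; G=cv2.resize(g[v0:v1,u0:u1],None,fx=s,fy=s,interpolation=cv2.INTER_CUBIC)
    med=cv2.medianBlur(G,101 if n=="top" else 101)
    hi=np.percentile(G,70)
    for th in ((6,9) if n=="top" else (8,14)):
        line=((G.astype(int)<np.minimum(med.astype(int),255)-th)).astype(np.uint8)
        N,l,st,ce=cv2.connectedComponentsWithStats(1-line,connectivity=4)
        for i in range(1,N):
            if not 1500<st[i,4]<18000: continue
            m=cv2.morphologyEx((l==i).astype(np.uint8),cv2.MORPH_OPEN,np.ones((9,9)))
            cs=cv2.findContours(m,0,cv2.CHAIN_APPROX_NONE)[0]
            if not cs: continue
            c=max(cs,key=cv2.contourArea)
            P=(c.reshape(-1,2)+.5)/s-.5+[u0,v0]; w=cast(n,P,.026)[:,:2]; r=cv2.minAreaRect((w*1000).astype(np.float32)); 
            if min(r[1])<15: continue
            f=np.c_[w@xf,w@yf]; mid=(f.min(0)+f.max(0))/2
            print(n,th,"px",P.mean(0).round(1),"c",np.round(r[0],1),np.round(r[1],1),round(r[2],1),"fix x,y",mid*1000,"ext",np.ptp(f,0)*1000)
E
```

```text
top 6 px [386.8 214.1] c [ 659.8 -216.5] [76.4 28.5] 4.9 fix x,y [271.6141 639.1037] ext [28.5147 76.4413]
top 6 px [355.1 216.1] c [ 652.7 -133.2] [42.3 42. ] 4.7 fix x,y [187.977  639.0644] ext [42.0777 42.2436]
top 6 px [412.  229.4] c [ 616.3 -280.4] [16.4 68.9] 89.8 fix x,y [333.339 589.897] ext [18.2112 69.0537]
top 6 px [357.5 248.9] c [ 565.9 -140.7] [57.4 56.4] 4.0 fix x,y [188.0329 552.1638] ext [56.5621 57.4659]
top 6 px [389.8 246.8] c [ 573.8 -224.5] [44.5 44.9] 1.5 fix x,y [272.2153 552.5393] ext [45.0792 45.1384]
top 6 px [359.9 282.5] c [ 479.  -148.1] [65.9 64.3] 1.0 fix x,y [188.246  464.7552] ext [64.8433 66.1681]
top 9 px [355.  216.1] c [ 652.7 -132.9] [43.1 42.3] 5.8 fix x,y [187.7172 638.9273] ext [42.6935 43.2183]
top 9 px [411.9 238.7] c [ 596.2 -280. ] [ 17.  133.3] 89.8 fix x,y [334.0224 569.8297] ext [ 19.8078 132.6281]
top 9 px [357.4 248.9] c [ 565.5 -140.5] [58.1 57. ] 3.6 fix x,y [187.7335 551.8592] ext [57.2574 58.1524]
top 9 px [389.6 246.8] c [ 573.4 -224.1] [45.2 45.6] 1.5 fix x,y [271.9183 552.4456] ext [45.7824 45.7888]
top 9 px [359.8 282.5] c [ 479.  -147.8] [66.  64.9] 1.0 fix x,y [187.9496 464.6604] ext [65.5321 66.4342]
scene 8 px [249.3 289.5] c [ 624. -303.] [ 77.2 182.5] 75.6 fix x,y [379.2547 595.4568] ext [ 78.3353 196.5795]
scene 8 px [328.6 306.6] c [ 765.9 -140.8] [63.7 25.8] 68.8 fix x,y [210.1546 756.599 ] ext [58.4929 40.2698]
scene 14 px [249.5 289.2] c [ 623.6 -302.5] [ 77.9 183.5] 75.6 fix x,y [378.9608 595.0198] ext [ 78.923  197.4535]
scene 14 px [328.6 306.5] c [ 765.9 -140.8] [63.7 25.8] 68.8 fix x,y [210.1546 756.4546] ext [58.4929 40.5586]
```

The recesses form a clean grid. Front row sits at fixture x 187.9, hinge row at 272.0. The y values are 464.7, 552.1 and 639.0 mm, with sizes within 2–3 mm of the given ones. Starting with the large square.

```bash
cat >> h.py <<'E'
A_=np.radians(4.86); YF=np.array([np.cos(A_),np.sin(A_)]); XF=np.array([np.sin(A_),-np.cos(A_)])
REC={k:a*XF+b*YF for k,(a,b) in dict(disc_l=(.1879,.4647),square_l=(.1879,.5521),square_s=(.1879,.6390),disc_s=(.2720,.5523),strip=(.2717,.6391)).items()}
YAWF=np.radians(94.86)
E
echo '[0.04, 0.004, 0, -0.13, 0.085, 0.04, 0.004, 0, -0.13, 0.085, 0.045, 0, 0, 0, 0.085, 0.045, 0, 0, 0, 0.085, 0.045, 0, 0, 0, 0.085]' > mv.in && python3 shift.py mv.in 40
echo '[0.045, 0, 0, 0, 0.085, 0.045, 0, 0, 0, 0.085, 0.045, 0, 0, 0, 0.085, 0, 0, 0, 0, 0.085, 0, 0, 0, 0, 0.085]' > mv.in && python3 shift.py mv.in
python3 -c "
from h import *
for k in REC: print(k,REC[k].round(4))
goal(.6823,.0803,.05,1.7506)"
```

```text
clock: 15.75
tool_pos: [0.25, -0.1375, 0.2044]
tcp_rot: [2.016, 2.409, 0.0]
contact_force: [1.3, 1.0, 0.4]
opening: 0.0851
finger_force: 0.0
clock: 16.25
tool_pos: [0.2277, -0.0084, 0.2047]
tcp_rot: [2.009, 2.413, 0.001]
contact_force: [-0.2, -0.7, 0.1]
opening: 0.085
finger_force: 0.0
disc_l [ 0.4789 -0.1479]
square_l [ 0.566  -0.1404]
square_s [ 0.6526 -0.1331]
disc_s [ 0.5734 -0.2242]
strip [ 0.6598 -0.2166]
t=16.2 at [ 0.2277 -0.0084  0.2047] yaw 1.7529 q6 1.03 | turn 0.0023 then d [0.0061 0.463  0.1552] F [-0.2 -0.7  0.1] open 0.0850 tilt 0.08
```

```bash
echo '[0.003, 0.042, 0, 0, 0.085, 0.003, 0.042, 0, 0, 0.085, 0, 0.042, 0, 0, 0.085, 0, 0.042, 0, 0, 0.085, 0, 0.042, 0, 0, 0.085]' > mv.in && python3 shift.py mv.in
echo '[0, 0.042, 0, 0, 0.085, 0, 0.042, 0.01, 0, 0.085, 0, 0.042, 0.02, 0, 0.085, 0, 0.042, 0.03, 0, 0.085, 0, 0.042, 0.03, 0, 0.085]' > mv.in && python3 shift.py mv.in
echo '[0, 0.03, 0.03, 0, 0.085, 0, 0.013, 0.03, 0, 0.085, 0, 0, 0, 0, 0.085, 0, 0, 0, 0, 0.085]' > mv.in && python3 shift.py mv.in
python3 -c "
from h import *
goal(.6823,.0803,.003,1.7506)"
```

```text
clock: 16.75
tool_pos: [0.4358, 0.0316, 0.2041]
tcp_rot: [2.021, 2.405, -0.001]
contact_force: [-0.0, -0.1, 0.8]
opening: 0.0852
finger_force: 0.0
clock: 17.25
tool_pos: [0.6402, 0.0668, 0.115]
tcp_rot: [2.021, 2.405, 0.0]
contact_force: [0.4, -0.3, 1.7]
opening: 0.0848
finger_force: 0.0
clock: 17.65
tool_pos: [0.6796, 0.0748, 0.0559]
tcp_rot: [-2.019, -2.405, 0.002]
contact_force: [0.3, -0.3, 0.5]
opening: 0.0851
finger_force: 0.0
t=17.6 at [0.6796 0.0748 0.0559] yaw 1.7447 q6 1.40 | turn -0.0059 then d [0.005  0.0038 0.0529] F [ 0.3 -0.3  0.5] open 0.0851 tilt 0.12
```

```bash
echo '[0.005, 0.004, 0.02, -0.006, 0.085, 0, 0, 0.018, 0, 0.085, 0, 0, 0.011, 0, 0.085, 0, 0, 0.004, 0, 0.085, 0, 0, 0, 0, 0.085]' > mv.in && python3 shift.py mv.in 60
python3 -c "
from h import *
goal(.6823,.0803,.002,1.7506)"
echo '[0, 0, 0, 0, 0.05, 0, 0, 0, 0, 0.04, 0, 0, 0, 0, 0.03, 0, 0, 0, 0, 0.03, 0, 0, 0, 0, 0.03]' > mv.in && python3 shift.py mv.in 60
echo '[0, 0, -0.02, 0, 0.03, 0, 0, -0.03, 0, 0.03, 0, 0, -0.03, 0, 0.03, 0, 0, -0.02, 0, 0.03, 0, 0, 0, 0, 0.03]' > mv.in && python3 shift.py mv.in
python3 -c "
from h import *
print(YAWF)
goal(*REC['square_l'],.06,YAWF)"
```

```text
clock: 18.15
tool_pos: [0.6833, 0.082, 0.0043]
tcp_rot: [2.011, 2.413, 0.0]
contact_force: [0.6, 0.2, 1.2]
opening: 0.085
finger_force: 0.0
t=18.1 at [0.6833 0.082  0.0043] yaw 1.7523 q6 1.40 | turn 0.0017 then d [-0.0015 -0.0013  0.0023] F [0.6 0.2 1.2] open 0.0850 tilt 0.03
clock: 18.65
tool_pos: [0.6839, 0.0824, 0.0054]
tcp_rot: [2.009, 2.413, 0.001]
contact_force: [-4.2, -1.1, 11.5]
opening: 0.0516
finger_force: 60.3
clock: 19.15
tool_pos: [0.6855, 0.0826, 0.1073]
tcp_rot: [2.007, 2.411, 0.006]
contact_force: [0.2, -0.3, -1.5]
opening: 0.0513
finger_force: 62.4
1.655619328441821
t=19.1 at [0.6855 0.0826 0.1073] yaw 1.7529 q6 1.40 | turn 0.0973 then d [-0.2121 -0.1382  0.0466] F [ 0.2 -0.3 -1.5] open 0.0513 tilt 0.34
```

```bash
echo '[-0.03, -0.02, 0, 0.097, 0.03, -0.04, -0.026, 0, 0, 0.03, -0.04, -0.026, 0, 0, 0.03, -0.04, -0.026, 0, 0, 0.03, -0.04, -0.026, 0.01, 0, 0.03]' > mv.in && python3 shift.py mv.in
echo '[-0.02, -0.014, 0.02, 0, 0.03, 0, 0, 0, 0, 0.03, 0, 0, 0, 0, 0.03]' > mv.in && python3 shift.py mv.in
python3 -c "
from h import *
goal(.5659,-.1386,.0304,YAWF)"
```

```text
clock: 19.65
tool_pos: [0.5783, -0.1204, 0.0936]
tcp_rot: [2.124, 2.313, 0.001]
contact_force: [1.2, -0.2, -0.6]
opening: 0.0512
finger_force: 62.5
clock: 19.95
tool_pos: [0.5661, -0.14, 0.0727]
tcp_rot: [-2.125, -2.311, 0.0]
contact_force: [1.0, -0.3, 0.6]
opening: 0.051
finger_force: 62.7
t=19.9 at [ 0.5661 -0.14    0.0727] yaw 1.6546 q6 1.12 | turn -0.0011 then d [0.0014 0.     0.0423] F [ 1.  -0.3  0.6] open 0.0510 tilt 0.09
```

```bash
echo '[0.0014, 0, 0.015, 0, 0.03, 0, 0, 0.012, 0, 0.03, 0, 0, 0.006, 0, 0.03, 0, 0, 0.004, 0, 0.03, 0, 0, 0, 0, 0.03]' > mv.in && python3 shift.py mv.in
echo '[0, 0, 0.003, 0, 0.03, 0, 0, 0.001, 0, 0.03, 0, 0, 0, 0, 0.03]' > mv.in && python3 shift.py mv.in
python3 -c "
from h import *
goal(.5659,-.1386,.0304,YAWF)"
```

```text
clock: 20.45
tool_pos: [0.5666, -0.1382, 0.0361]
tcp_rot: [-2.124, -2.314, 0.0]
contact_force: [-0.2, -0.2, -0.4]
opening: 0.0512
finger_force: 62.6
clock: 20.75
tool_pos: [0.5667, -0.1387, 0.0326]
tcp_rot: [2.125, 2.314, 0.0]
contact_force: [-0.0, 0.0, -1.2]
opening: 0.0511
finger_force: 62.6
t=20.8 at [ 0.5667 -0.1387  0.0326] yaw 1.6557 q6 1.12 | turn 0.0001 then d [ 0.0001 -0.0008  0.0022] F [-0.   0.  -1.2] open 0.0511 tilt 0.01
```

```bash
echo '[0, -0.0008, 0.001, 0, 0.03, 0, 0, 0.001, 0, 0.03, 0, 0, 0.001, 0, 0.03, 0, 0, 0, 0, 0.03]' > mv.in && python3 shift.py mv.in
echo '[0, 0, 0.001, 0, 0.03, 0, 0, 0.001, 0, 0.03, 0, 0, 0, 0, 0.03]' > mv.in && python3 shift.py mv.in
```

```text
clock: 21.15
tool_pos: [0.5657, -0.1387, 0.0294]
tcp_rot: [-2.125, -2.314, 0.0]
contact_force: [0.1, -0.3, -1.3]
opening: 0.051
finger_force: 62.7
clock: 21.45
tool_pos: [0.5657, -0.1387, 0.0273]
tcp_rot: [-2.125, -2.314, 0.0]
contact_force: [0.0, 0.1, -1.5]
opening: 0.0509
finger_force: 62.7
```

It slid in freely, with the underside about 0.4 mm above the floor and no force. Releasing and going to the large disc.

```bash
echo '[0, 0, 0, 0, 0.068, 0, 0, 0, 0, 0.068, 0, 0, 0, 0, 0.068]' > mv.in && python3 shift.py mv.in
echo '[0, 0, -0.02, 0, 0.07, 0, 0, -0.03, 0, 0.085, 0, 0, -0.03, 0, 0.085, 0.03, -0.01, 0, 0, 0.085, 0.04, -0.01, 0, 0, 0.085]' > mv.in && python3 shift.py mv.in
echo '[0.04, -0.01, 0, 0, 0.085, 0.04, -0.01, 0, 0, 0.085, 0.04, -0.01, 0, 0, 0.085, 0.04, -0.01, 0, 0, 0.085, 0.04, -0.01, 0, 0, 0.085]' > mv.in && python3 shift.py mv.in
echo '[0.04, -0.01, 0.01, 0, 0.085, 0.04, -0.01, 0.02, 0, 0.085, 0.012, -0.005, 0.02, 0, 0.085, 0, 0, 0, 0, 0.085, 0, 0, 0, 0, 0.085]' > mv.in && python3 shift.py mv.in
python3 - <<'E'
from h import *
T=snap("top","t9"); S=snap("scene","s9")
for n,im in(("top",T),("scene",S)):
  for uv,c,s,a,f in blanks(n,im,0.01,165): print(n,np.round(uv,1),np.round(c,4),np.round(s,1),round(a,1),round(f,2))
goal(.440,.2143,.0,YAWF)
cv2.imwrite('pics/c9.png',np.hstack([cv2.resize(T[190:310,325:435,::-1],(396,432),interpolation=2),cv2.resize(S[200:310,235:345,::-1],(400,432),interpolation=2)]))
E
```

```text
clock: 21.75
tool_pos: [0.5659, -0.1387, 0.0276]
tcp_rot: [2.125, 2.314, 0.0]
contact_force: [0.3, -0.4, 0.2]
opening: 0.0681
finger_force: 0.0
clock: 22.25
tool_pos: [0.5409, -0.0714, 0.1086]
tcp_rot: [2.126, 2.309, 0.002]
contact_force: [0.6, 0.8, -0.4]
opening: 0.0851
finger_force: 0.0
clock: 22.75
tool_pos: [0.4726, 0.1258, 0.1077]
tcp_rot: [2.125, 2.313, 0.001]
contact_force: [-0.0, 0.3, -0.3]
opening: 0.085
finger_force: 0.0
clock: 23.25
tool_pos: [0.4405, 0.2137, 0.0577]
tcp_rot: [2.124, 2.314, -0.001]
contact_force: [-0.6, 0.1, 0.4]
opening: 0.0849
finger_force: 0.0
top [513.1 298.2] [ 0.4485 -0.5446] [109.5  66.8] 31.5 0.82
top [283.  250.7] [0.5582 0.0594] [88.6 38.8] 86.3 0.78
top [191.2 219.2] [0.6358 0.3013] [27.3 74.7] 26.2 0.88
top [371.8 248.4] [ 0.5768 -0.178 ] [283.8 195. ] 4.7 0.93
scene [254.6 305.8] [ 0.6845 -0.3215] [69.8 88.7] 5.9 0.65
scene [157.3 247.4] [ 0.3844 -0.5305] [149.4  90.9] 30.7 0.73
scene [363.9 233.9] [0.5559 0.0607] [87.5 39.1] 86.0 0.78
scene [449.  231.1] [0.6378 0.3002] [27.2 77.9] 27.0 0.94
scene [292.5 257.6] [ 0.5541 -0.1717] [277.6 193.4] 4.8 0.96
scene [449.3 206.9] [0.5477 0.3547] [45.1 41.9] 7.1 0.78
scene [425.9 186. ] [0.4341 0.334 ] [45.  40.9] 6.4 0.9
t=23.4 at [0.4416 0.2133 0.0584] yaw 1.6547 q6 1.79 | turn -0.0009 then d [ 0.0011 -0.0016  0.0584] F [-0.1  0.4 -0. ] open 0.0850 tilt 0.09
```

View pics/c9.png

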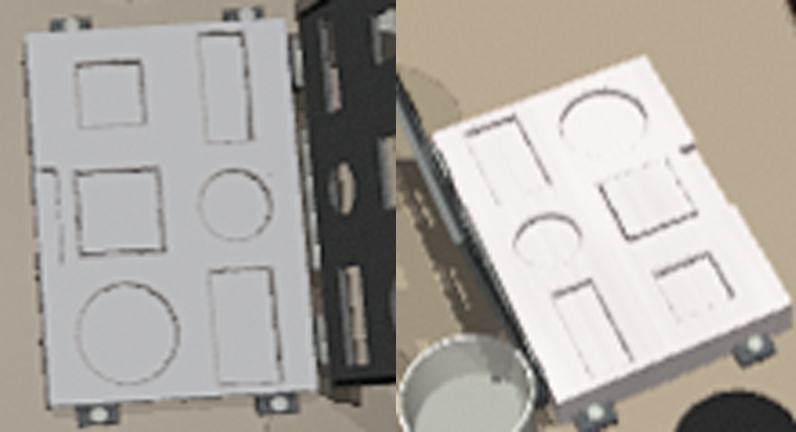

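The large square sits in its recess with an even outline. Picking the large disc.

```bash
echo '[0.001, -0.0016, 0.02, 0, 0.085, 0, 0, 0.02, 0, 0.085, 0, 0, 0.012, 0, 0.085, 0, 0, 0.005, 0, 0.085, 0, 0, 0, 0, 0.085]' > mv.in && python3 shift.py mv.in 60
python3 -c "
from h import *
goal(.440,.2143,.0015,YAWF)"
echo '[0, 0, 0, 0, 0.07, 0, 0, 0, 0, 0.055, 0, 0, 0, 0, 0.04, 0, 0, 0, 0, 0.04, 0, 0, 0, 0, 0.04]' > mv.in && python3 shift.py mv.in 60
echo '[0, 0, -0.02, 0, 0.04, 0, 0, -0.03, 0, 0.04, 0, 0, -0.03, 0, 0.04, 0, 0, -0.02, 0, 0.04, 0, 0, 0, 0, 0.04]' > mv.in && python3 shift.py mv.in
python3 -c "
from h import *
goal(*REC['disc_l'],.06,YAWF)"
```

```text
clock: 23.85
tool_pos: [0.4389, 0.2144, 0.0004]
tcp_rot: [-2.126, -2.313, 0.001]
contact_force: [-0.2, -0.5, -0.2]
opening: 0.0852
finger_force: 0.0
t=23.9 at [4.389e-01 2.144e-01 4.000e-04] yaw 1.6550 q6 1.79 | turn -0.0006 then d [-0.0001  0.001  -0.0011] F [-0.2 -0.5 -0.2] open 0.0852 tilt 0.02
clock: 24.35
tool_pos: [0.4396, 0.2149, 0.0022]
tcp_rot: [2.124, 2.313, 0.002]
contact_force: [-3.9, -2.6, 17.2]
opening: 0.0619
finger_force: 60.9
clock: 24.85
tool_pos: [0.4409, 0.2156, 0.1037]
tcp_rot: [2.123, 2.312, 0.008]
contact_force: [0.4, 1.0, -1.6]
opening: 0.0613
finger_force: 65.1
t=24.9 at [0.4409 0.2156 0.1037] yaw 1.6561 q6 1.79 | turn 0.0004 then d [-0.3654  0.0069  0.0432] F [ 0.4  1.  -1.6] open 0.0613 tilt 0.33
```

```bash
echo '[-0.035, 0.001, 0, 0, 0.04, -0.042, 0.001, 0, 0, 0.04, -0.042, 0.001, 0, 0, 0.04, -0.042, 0.001, 0, 0, 0.04, -0.042, 0.001, 0, 0, 0.04]' > mv.in && python3 shift.py mv.in
echo '[-0.042, 0.001, 0, 0, 0.04, -0.042, 0.001, 0, 0, 0.04, -0.042, 0, 0.01, 0, 0.04, -0.025, 0, 0.02, 0, 0.04, 0, 0, 0, 0, 0.04]' > mv.in && python3 shift.py mv.in
python3 -c "
from h import *
goal(.4789,-.1473,.0242,YAWF)"
```

```text
clock: 25.35
tool_pos: [0.4606, 0.0114, 0.1001]
tcp_rot: [-2.125, -2.314, 0.0]
contact_force: [0.5, 0.3, -1.5]
opening: 0.0616
finger_force: 65.1
clock: 25.85
tool_pos: [0.4747, -0.1398, 0.0682]
tcp_rot: [-2.128, -2.309, 0.002]
contact_force: [-0.1, 0.5, -0.8]
opening: 0.0613
finger_force: 65.3
t=25.9 at [ 0.4747 -0.1398  0.0682] yaw 1.6521 q6 1.06 | turn -0.0035 then d [-0.0078  0.0036  0.044 ] F [-0.1  0.5 -0.8] open 0.0613 tilt 0.13
```

```bash
echo '[-0.0078, 0.0036, 0, -0.003, 0.04, 0, 0, 0.01, 0, 0.04, 0, 0, 0.01, 0, 0.04, 0, 0, 0, 0, 0.04, 0, 0, 0, 0, 0.04]' > mv.in && python3 shift.py mv.in
python3 -c "
from h import *
goal(.4789,-.1473,.0242,YAWF)"
```

```text
clock: 26.35
tool_pos: [0.4797, -0.144, 0.0502]
tcp_rot: [-2.12, -2.317, 0.0]
contact_force: [-0.7, 0.4, -1.0]
opening: 0.0616
finger_force: 65.4
t=26.4 at [ 0.4797 -0.144   0.0502] yaw 1.6598 q6 1.04 | turn 0.0042 then d [-0.0032 -0.0011  0.026 ] F [-0.7  0.4 -1. ] open 0.0616 tilt 0.05
```

```bash
echo '[-0.0032, -0.001, 0.007, 0, 0.04, 0, 0, 0.005, 0, 0.04, 0, 0, 0.003, 0, 0.04, 0, 0, 0, 0, 0.04, 0, 0, 0, 0, 0.04]' > mv.in && python3 shift.py mv.in
python3 -c "
from h import *
goal(.4789,-.1473,.0242,YAWF)"
```

```text
clock: 26.85
tool_pos: [0.4793, -0.1481, 0.0355]
tcp_rot: [-2.122, -2.317, 0.0]
contact_force: [-0.6, -0.1, -0.6]
opening: 0.061
finger_force: 65.4
t=26.9 at [ 0.4793 -0.1481  0.0355] yaw 1.6587 q6 1.04 | turn 0.0031 then d [ 0.0008 -0.0003  0.0113] F [-0.6 -0.1 -0.6] open 0.0610 tilt 0.01
```

```bash
echo '[0.0006, -0.0003, 0.003, 0, 0.04, 0, 0, 0.002, 0, 0.04, 0, 0, 0.001, 0, 0.04, 0, 0, 0, 0, 0.04]' > mv.in && python3 shift.py mv.in
echo '[0, 0, 0.002, 0, 0.04, 0, 0, 0.002, 0, 0.04, 0, 0, 0.001, 0, 0.04, 0, 0, 0, 0, 0.04]' > mv.in && python3 shift.py mv.in
python3 -c "
from h import *
goal(.4789,-.1473,.0242,YAWF)"
```

```text
clock: 27.25
tool_pos: [0.4789, -0.1474, 0.0293]
tcp_rot: [-2.121, -2.317, 0.0]
contact_force: [-0.2, -0.1, -0.8]
opening: 0.0618
finger_force: 65.4
clock: 27.65
tool_pos: [0.479, -0.1475, 0.0248]
tcp_rot: [2.122, 2.317, -0.0]
contact_force: [-1.2, 1.1, 5.1]
opening: 0.0615
finger_force: 68.6
t=27.6 at [ 0.479  -0.1475  0.0248] yaw 1.6587 q6 1.04 | turn 0.0031 then d [ 0.0002 -0.0001  0.0006] F [-1.2  1.1  5.1] open 0.0615 tilt 0.01
```

```bash
echo '[0, 0, 0, 0, 0.08, 0, 0, 0, 0, 0.08, 0, 0, 0, 0, 0.08]' > mv.in && python3 shift.py mv.in
echo '[0, 0, -0.02, 0, 0.085, 0, 0, -0.03, 0, 0.085, 0, 0, -0.03, 0, 0.085, 0.03, 0, 0, 0, 0.085, 0.042, 0, 0, 0, 0.085]' > mv.in && python3 shift.py mv.in
echo '[0.042, 0, 0, 0, 0.07, 0.042, 0, 0, 0, 0.07, 0.042, 0, 0, 0, 0.07, 0.042, 0, 0, 0, 0.07, 0.042, 0, 0, 0, 0.07]' > mv.in && python3 shift.py mv.in
echo '[0.042, -0.003, 0, 0, 0.07, 0.042, -0.003, 0, 0, 0.07, 0.042, 0, 0, 0, 0.07, 0.042, 0, 0.02, 0, 0.07, 0.034, 0, 0.02, 0, 0.07]' > mv.in && python3 shift.py mv.in
echo '[0, 0, 0.01, 0, 0.07, 0, 0, 0, 0, 0.07, 0, 0, 0, 0, 0.07]' > mv.in && python3 shift.py mv.in
python3 - <<'E'
from h import *
T=snap("top","t10"); S=snap("scene","s10")
for n,im in(("top",T),("scene",S)):
  for uv,c,s,a,f in blanks(n,im,0.01,165): print(n,np.round(uv,1),np.round(c,4),np.round(s,1),round(a,1),round(f,2))
goal(.4315,.3345,.0045,YAWF)
E
```

```text
clock: 27.95
tool_pos: [0.479, -0.1475, 0.0244]
tcp_rot: [2.122, 2.317, 0.0]
contact_force: [-0.4, 0.1, -0.6]
opening: 0.0802
finger_force: 0.0
clock: 28.45
tool_pos: [0.4739, -0.0766, 0.1055]
tcp_rot: [2.123, 2.312, 0.002]
contact_force: [1.1, 0.5, -1.0]
opening: 0.0852
finger_force: 0.0
clock: 28.95
tool_pos: [0.4538, 0.1351, 0.1046]
tcp_rot: [2.122, 2.317, 0.0]
contact_force: [0.6, 0.1, -0.1]
opening: 0.0702
finger_force: 0.0
clock: 29.45
tool_pos: [0.4306, 0.3367, 0.0645]
tcp_rot: [2.12, 2.318, 0.003]
contact_force: [0.5, -0.6, 0.5]
opening: 0.07
finger_force: 0.0
clock: 29.75
tool_pos: [0.4304, 0.3333, 0.0546]
tcp_rot: [2.122, 2.316, -0.001]
contact_force: [0.2, 0.2, 0.1]
opening: 0.07
finger_force: 0.0
top [513.7 298.3] [ 0.4487 -0.5452] [109.1  55.8] 31.1 0.81
top [168.4 252.9] [0.5442 0.3548] [42.6 39.5] 4.2 0.8
top [282.9 250.7] [0.5584 0.0598] [87.8 38. ] 86.0 0.78
top [191.4 219.2] [0.6359 0.3009] [27.3 73.4] 26.2 0.88
top [371.8 248.4] [ 0.5767 -0.1782] [282.2 193.2] 4.6 0.93
scene [254.6 305.8] [ 0.6852 -0.3216] [67.5 89.9] 3.2 0.66
scene [157.3 247.4] [ 0.3844 -0.5305] [149.4  90.9] 30.7 0.73
scene [363.9 233.9] [0.5559 0.0607] [87.5 39.1] 86.0 0.78
scene [449.  231.1] [0.6378 0.3002] [27.2 77.9] 27.0 0.94
scene [292.5 257.6] [ 0.5542 -0.1717] [277.6 193.3] 4.8 0.97
scene [449.3 206.9] [0.5477 0.3547] [45.1 41.9] 7.1 0.78
t=29.9 at [0.4312 0.3334 0.0553] yaw 1.6574 q6 2.01 | turn 0.0018 then d [0.0011 0.0004 0.0508] F [-0.2 -0.3  1.1] open 0.0696 tilt 0.05
```

```bash
echo '[0.001, 0, 0.02, 0, 0.07, 0, 0, 0.016, 0, 0.07, 0, 0, 0.009, 0, 0.07, 0, 0, 0.004, 0, 0.07, 0, 0, 0, 0, 0.07]' > mv.in && python3 shift.py mv.in 60
python3 -c "
from h import *
goal(.4315,.3345,.0065,YAWF)"
echo '[0, 0, 0, 0, 0.05, 0, 0, 0, 0, 0.035, 0, 0, 0, 0, 0.025, 0, 0, 0, 0, 0.025, 0, 0, 0, 0, 0.025]' > mv.in && python3 shift.py mv.in 60
echo '[0, 0, -0.02, 0, 0.025, 0, 0, -0.03, 0, 0.025, 0, 0, -0.03, 0, 0.025, 0, 0, -0.02, 0, 0.025, 0, 0, 0, 0, 0.025]' > mv.in && python3 shift.py mv.in
python3 -c "
from h import *
goal(*REC['square_s'],.06,YAWF)"
```

```text
clock: 30.35
tool_pos: [0.4306, 0.3348, 0.0056]
tcp_rot: [2.122, 2.316, -0.0]
contact_force: [0.2, 0.4, -0.2]
opening: 0.0699
finger_force: 0.0
t=30.4 at [0.4306 0.3348 0.0056] yaw 1.6582 q6 2.01 | turn 0.0026 then d [-0.0004  0.0009 -0.0009] F [ 0.2  0.4 -0.2] open 0.0699 tilt 0.00
clock: 30.85
tool_pos: [0.4309, 0.3353, 0.0067]
tcp_rot: [2.121, 2.317, 0.002]
contact_force: [-1.4, -1.8, 9.8]
opening: 0.0386
finger_force: 59.0
clock: 31.35
tool_pos: [0.4322, 0.3362, 0.1087]
tcp_rot: [2.12, 2.316, 0.008]
contact_force: [0.4, -0.1, -0.3]
opening: 0.0383
finger_force: 60.2
t=31.4 at [0.4322 0.3362 0.1087] yaw 1.6590 q6 2.01 | turn 0.0033 then d [-0.4864  0.1796  0.0484] F [ 0.4 -0.1 -0.3] open 0.0383 tilt 0.32
```

```bash
echo '[-0.03, 0.012, 0, 0, 0.025, -0.04, 0.015, 0, 0, 0.025, -0.04, 0.015, 0, 0, 0.025, -0.04, 0.015, 0, 0, 0.025, -0.04, 0.015, 0, 0, 0.025]' > mv.in && python3 shift.py mv.in
echo '[-0.04, 0.015, 0, 0, 0.025, -0.04, 0.015, 0, 0, 0.025, -0.04, 0.015, 0, 0, 0.025, -0.04, 0.015, 0, 0, 0.025, -0.04, 0.015, 0, 0, 0.025]' > mv.in && python3 shift.py mv.in
echo '[-0.04, 0.015, 0, 0, 0.025, -0.04, 0.013, 0.02, 0, 0.025, -0.01, 0.004, 0.02, 0, 0.025, 0, 0, 0, 0, 0.025, 0, 0, 0, 0, 0.025]' > mv.in && python3 shift.py mv.in
python3 -c "
from h import *
goal(.6526,-.1326,.029,YAWF)"
```

```text
clock: 31.85
tool_pos: [0.5188, 0.1506, 0.1048]
tcp_rot: [-2.121, -2.317, 0.001]
contact_force: [0.3, 0.3, -1.0]
opening: 0.0385
finger_force: 60.2
clock: 32.35
tool_pos: [0.6112, -0.0421, 0.1046]
tcp_rot: [-2.121, -2.316, 0.001]
contact_force: [-0.4, 0.4, -0.4]
opening: 0.0383
finger_force: 60.2
clock: 32.85
tool_pos: [0.6499, -0.1267, 0.0646]
tcp_rot: [-2.12, -2.315, 0.001]
contact_force: [0.1, -0.8, 0.1]
opening: 0.0378
finger_force: 60.4
t=32.9 at [ 0.6499 -0.1267  0.0646] yaw 1.6587 q6 1.18 | turn 0.0030 then d [-0.0061  0.0023  0.0356] F [ 0.1 -0.8  0.1] open 0.0378 tilt 0.14
```

```bash
echo '[-0.006, 0.002, 0.005, 0.003, 0.025, 0, 0, 0.01, 0, 0.025, 0, 0, 0.005, 0, 0.025, 0, 0, 0, 0, 0.025, 0, 0, 0, 0, 0.025]' > mv.in && python3 shift.py mv.in
python3 -c "
from h import *
goal(.6526,-.1326,.029,YAWF)"
```

```text
clock: 33.35
tool_pos: [0.6533, -0.1328, 0.0455]
tcp_rot: [-2.124, -2.314, 0.0]
contact_force: [0.1, 0.3, -0.7]
opening: 0.038
finger_force: 60.4
t=33.4 at [ 0.6533 -0.1328  0.0455] yaw 1.6562 q6 1.18 | turn 0.0006 then d [ 0.0002 -0.0007  0.0165] F [ 0.1  0.3 -0.7] open 0.0380 tilt 0.01
```

```bash
echo '[0, -0.0007, 0.004, 0, 0.025, 0, 0, 0.004, 0, 0.025, 0, 0, 0.002, 0, 0.025, 0, 0, 0.001, 0, 0.025, 0, 0, 0, 0, 0.025]' > mv.in && python3 shift.py mv.in
echo '[0, 0, 0.002, 0, 0.025, 0, 0, 0.002, 0, 0.025, 0, 0, 0.001, 0, 0.025, 0, 0, 0, 0, 0.025]' > mv.in && python3 shift.py mv.in
python3 -c "
from h import *
goal(.6526,-.1326,.029,YAWF)"
```

```text
clock: 33.85
tool_pos: [0.6526, -0.1331, 0.0343]
tcp_rot: [-2.125, -2.314, 0.0]
contact_force: [0.2, -0.0, -0.4]
opening: 0.0381
finger_force: 60.4
clock: 34.25
tool_pos: [0.6525, -0.1331, 0.0293]
tcp_rot: [-2.125, -2.314, 0.0]
contact_force: [0.5, 0.5, -0.4]
opening: 0.0383
finger_force: 60.4
t=34.2 at [ 0.6525 -0.1331  0.0293] yaw 1.6558 q6 1.17 | turn 0.0002 then d [0.0005 0.0001 0.0003] F [ 0.5  0.5 -0.4] open 0.0383 tilt 0.02
```

```bash
echo '[0, 0, 0, 0, 0.056, 0, 0, 0, 0, 0.056, 0, 0, 0, 0, 0.056]' > mv.in && python3 shift.py mv.in
echo '[0, 0, -0.02, 0, 0.056, 0, 0, -0.03, 0, 0.065, 0, 0, -0.03, 0, 0.065, 0.03, -0.005, 0, 0, 0.065, 0.042, -0.006, 0, 0, 0.065]' > mv.in && python3 shift.py mv.in
echo '[0.042, -0.006, 0, 0, 0.065, 0.042, -0.006, 0, 0, 0.065, 0.042, -0.006, 0, 0, 0.065, 0.042, -0.006, 0, 0, 0.065, 0.042, -0.006, 0, 0, 0.065]' > mv.in && python3 shift.py mv.in
echo '[0.042, -0.006, 0, 0, 0.065, 0.042, -0.006, 0, 0, 0.065, 0.042, -0.006, 0, 0, 0.065, 0.042, -0.006, 0.01, 0, 0.065, 0.042, -0.002, 0.02, 0, 0.065]' > mv.in && python3 shift.py mv.in
echo '[0.003, 0, 0.02, 0, 0.065, 0, 0, 0, 0, 0.065, 0, 0, 0, 0, 0.065]' > mv.in && python3 shift.py mv.in
python3 - <<'E'
from h import *
T=snap("top","t11"); S=snap("scene","s11")
for n,im in(("top",T),("scene",S)):
  for uv,c,s,a,f in blanks(n,im,0.01,165):
    if c[1]>.05: print(n,np.round(uv,1),np.round(c,4),np.round(s,1),round(a,1),round(f,2))
goal(.5445,.355,.0055,YAWF)
E
```

```text
clock: 34.55
tool_pos: [0.6528, -0.1332, 0.0296]
tcp_rot: [2.125, 2.314, 0.0]
contact_force: [-0.6, 0.3, 0.1]
opening: 0.0563
finger_force: 0.0
clock: 35.05
tool_pos: [0.6367, -0.0636, 0.1107]
tcp_rot: [2.127, 2.308, 0.002]
contact_force: [0.7, 1.1, -0.1]
opening: 0.0649
finger_force: 0.0
clock: 35.55
tool_pos: [0.5874, 0.1459, 0.1098]
tcp_rot: [2.125, 2.313, 0.001]
contact_force: [-0.1, 0.3, 0.4]
opening: 0.0649
finger_force: 0.0
clock: 36.05
tool_pos: [0.5445, 0.3537, 0.0809]
tcp_rot: [2.124, 2.313, 0.005]
contact_force: [0.1, -0.6, 0.3]
opening: 0.0651
finger_force: 0.0
clock: 36.35
tool_pos: [0.5438, 0.3539, 0.0596]
tcp_rot: [-2.125, -2.314, 0.001]
contact_force: [0.6, 0.1, 0.4]
opening: 0.0655
finger_force: 0.0
top [282.9 250.6] [0.5585 0.0594] [88.7 38.2] 86.0 0.78
top [191.2 219.2] [0.6358 0.3013] [27.3 74.2] 26.2 0.88
scene [363.9 233.9] [0.5556 0.0607] [87.5 39.7] 86.0 0.78
scene [449.  231.1] [0.6378 0.3002] [27.2 77.9] 27.0 0.94
t=36.5 at [0.5449 0.3537 0.0608] yaw 1.6545 q6 1.95 | turn -0.0011 then d [ 0.0013 -0.0004  0.0553] F [ 0.2 -0.6  0.8] open 0.0652 tilt 0.09
```

```bash
echo '[0.001, 0, 0.02, 0, 0.065, 0, 0, 0.02, 0, 0.065, 0, 0, 0.01, 0, 0.065, 0, 0, 0.004, 0, 0.065, 0, 0, 0, 0, 0.065]' > mv.in && python3 shift.py mv.in 60
python3 -c "
from h import *
goal(.5445,.355,.006,YAWF)"
echo '[0, 0, 0, 0, 0.05, 0, 0, 0, 0, 0.04, 0, 0, 0, 0, 0.03, 0, 0, 0, 0, 0.03, 0, 0, 0, 0, 0.03]' > mv.in && python3 shift.py mv.in 60
echo '[0, 0, -0.02, 0, 0.03, 0, 0, -0.03, 0, 0.03, 0, 0, -0.03, 0, 0.03, 0, 0, -0.02, 0, 0.03, 0, 0, 0, 0, 0.03]' > mv.in && python3 shift.py mv.in
python3 -c "
from h import *
goal(*REC['disc_s'],.06,YAWF)"
```

```text
clock: 36.95
tool_pos: [0.5442, 0.355, 0.0058]
tcp_rot: [2.126, 2.313, 0.0]
contact_force: [-0.6, 0.8, 0.6]
opening: 0.0648
finger_force: 0.0
t=37.0 at [0.5442 0.355  0.0058] yaw 1.6552 q6 1.95 | turn -0.0005 then d [-0.      0.0003 -0.0002] F [-0.6  0.8  0.6] open 0.0648 tilt 0.01
clock: 37.45
tool_pos: [0.5459, 0.3568, 0.0095]
tcp_rot: [2.124, 2.313, 0.009]
contact_force: [-3.8, -0.9, 23.6]
opening: 0.0301
finger_force: 12.2
clock: 37.95
tool_pos: [0.546, 0.3565, 0.1097]
tcp_rot: [2.123, 2.312, 0.01]
contact_force: [0.9, -0.1, 0.5]
opening: 0.0299
finger_force: 0.0
t=38.0 at [0.546  0.3565 0.1097] yaw 1.6559 q6 1.95 | turn 0.0003 then d [-0.5811 -0.0222  0.0481] F [ 0.9 -0.1  0.5] open 0.0299 tilt 0.38
```

That missed: the fingers closed to 30 mm on nothing. I'll back off and look.

```bash
echo '[0, 0, -0.02, 0, 0.065, -0.04, -0.03, -0.02, 0, 0.065, -0.04, -0.03, 0, 0, 0.065, -0.04, -0.03, 0, 0, 0.065, -0.04, -0.03, 0, 0, 0.065]' > mv.in && python3 shift.py mv.in
echo '[-0.04, 0, 0, 0, 0.065, -0.04, 0, 0, 0, 0.065, -0.02, 0, 0, 0, 0.065, 0, 0, 0, 0, 0.065]' > mv.in && python3 shift.py mv.in
python3 - <<'E'
from h import *
T=snap("top","t12"); S=snap("scene","s12")
for n,im in(("top",T),("scene",S)):
  for uv,c,s,a,f in blanks(n,im,0.01,165): print(n,np.round(uv,1),np.round(c,4),np.round(s,1),round(a,1),round(f,2))
E
```

```text
clock: 38.45
tool_pos: [0.4383, 0.1874, 0.1438]
tcp_rot: [2.124, 2.314, 0.0]
contact_force: [0.7, -0.7, 0.3]
opening: 0.0649
finger_force: 0.0
clock: 38.85
tool_pos: [0.4483, 0.087, 0.144]
tcp_rot: [2.129, 2.31, -0.0]
contact_force: [-1.0, -0.1, -0.3]
opening: 0.0648
finger_force: 0.0
top [513.2 298.2] [ 0.4489 -0.5451] [109.5  63.1] 31.1 0.84
top [164.4 251.5] [0.5482 0.3663] [20.9 42.9] 72.3 0.63
top [282.9 250.6] [0.5582 0.0594] [88.6 38.8] 86.2 0.78
top [191.2 219.2] [0.6358 0.3013] [27.3 74.7] 26.2 0.88
top [371.8 248.4] [ 0.5768 -0.178 ] [283.9 194.8] 4.6 0.93
scene [254.7 305.8] [ 0.6852 -0.3216] [67.5 89.9] 3.2 0.66
scene [157.4 247.4] [ 0.3844 -0.5305] [149.3  90.9] 30.8 0.73
scene [363.9 233.9] [0.5559 0.0607] [87.5 39.1] 86.0 0.78
scene [449.  231.1] [0.6378 0.3002] [27.2 77.9] 27.0 0.94
scene [292.5 257.6] [ 0.5542 -0.1715] [277.6 193.8] 4.9 0.96
scene [449.4 206.8] [0.5482 0.355 ] [40.6 46.7] 59.6 0.78
```

The disc hasn't moved (scene 449.4,206.8), so the fingers slid over its rim. I'll regrip 2.5 mm lower.

```bash
echo '[0.04, 0, 0, 0, 0.065, 0.04, 0.02, 0, 0, 0.065, 0.04, 0.03, 0, 0, 0.065, 0.04, 0.03, 0, 0, 0.065, 0.04, 0.03, 0.02, 0, 0.065]' > mv.in && python3 shift.py mv.in
echo '[0.04, 0.01, 0.02, 0, 0.065, 0.015, 0, 0.02, 0, 0.065, 0, 0, 0.02, 0, 0.065, 0, 0, 0, 0, 0.065, 0, 0, 0, 0, 0.065]' > mv.in && python3 shift.py mv.in
python3 -c "
from h import *
goal(.5445,.3555,.0033,YAWF)"
```

```text
clock: 39.45
tool_pos: [0.5406, 0.2992, 0.1271]
tcp_rot: [2.121, 2.315, 0.007]
contact_force: [2.0, -0.1, -0.0]
opening: 0.0652
finger_force: 0.0
clock: 39.95
tool_pos: [0.5434, 0.3511, 0.0654]
tcp_rot: [-2.123, -2.315, 0.001]
contact_force: [0.8, -0.1, -0.3]
opening: 0.0652
finger_force: 0.0
t=40.0 at [0.5434 0.3511 0.0654] yaw 1.6570 q6 1.95 | turn 0.0014 then d [0.0043 0.0015 0.0621] F [ 0.8 -0.1 -0.3] open 0.0652 tilt 0.06
```

```bash
echo '[0.004, 0.001, 0.02, 0, 0.065, 0, 0, 0.02, 0, 0.065, 0, 0, 0.014, 0, 0.065, 0, 0, 0.006, 0, 0.065, 0, 0, 0.002, 0, 0.065]' > mv.in && python3 shift.py mv.in 60
echo '[0, 0, 0, 0, 0.065, 0, 0, 0, 0, 0.065]' > mv.in && python3 shift.py mv.in 60
echo '[0, 0, 0, 0, 0.05, 0, 0, 0, 0, 0.04, 0, 0, 0, 0, 0.03, 0, 0, 0, 0, 0.03, 0, 0, 0, 0, 0.03]' > mv.in && python3 shift.py mv.in 60
python3 -c "
from h import *
goal(*REC['disc_s'],.06,YAWF)"
```

```text
clock: 40.45
tool_pos: [0.545, 0.3543, 0.0036]
tcp_rot: [-2.125, -2.313, -0.0]
contact_force: [0.6, 1.0, 0.3]
opening: 0.0648
finger_force: 0.0
clock: 40.65
tool_pos: [0.5455, 0.3547, 0.0044]
tcp_rot: [2.125, 2.313, 0.002]
contact_force: [-0.3, -0.3, 0.5]
opening: 0.0651
finger_force: 0.0
clock: 41.15
tool_pos: [0.5454, 0.3547, 0.0048]
tcp_rot: [2.125, 2.313, 0.002]
contact_force: [-2.1, -1.1, 8.4]
opening: 0.0422
finger_force: 59.5
t=41.1 at [0.5454 0.3547 0.0048] yaw 1.6559 q6 1.95 | turn 0.0002 then d [-0.5792 -0.0211 -0.0555] F [-2.1 -1.1  8.4] open 0.0422 tilt 0.08
```

```bash
echo '[0, 0, -0.02, 0, 0.03, 0, 0, -0.03, 0, 0.03, 0, 0, -0.03, 0, 0.03, -0.02, -0.001, -0.015, 0, 0.03, -0.04, -0.002, 0, 0, 0.03]' > mv.in && python3 shift.py mv.in
echo '[-0.042, -0.002, 0, 0, 0.03, -0.042, -0.002, 0, 0, 0.03, -0.042, -0.002, 0, 0, 0.03, -0.042, -0.002, 0, 0, 0.03, -0.042, -0.002, 0, 0, 0.03]' > mv.in && python3 shift.py mv.in
echo '[-0.042, -0.002, 0, 0, 0.03, -0.042, -0.002, 0, 0, 0.03, -0.042, -0.002, 0, 0, 0.03, -0.042, -0.002, 0, 0, 0.03, -0.042, 0, 0, 0, 0.03]' > mv.in && python3 shift.py mv.in
echo '[-0.042, 0, 0, 0, 0.03, -0.035, 0, 0.01, 0, 0.03, -0.015, 0, 0.015, 0, 0.03, 0, 0, 0, 0, 0.03, 0, 0, 0, 0, 0.03]' > mv.in && python3 shift.py mv.in
python3 -c "
from h import *
goal(*REC['disc_s'],.0275,YAWF)"
```

```text
clock: 41.65
tool_pos: [0.5487, 0.2965, 0.1015]
tcp_rot: [2.12, 2.316, 0.009]
contact_force: [1.3, -1.0, -1.5]
opening: 0.0422
finger_force: 60.7
clock: 42.15
tool_pos: [0.5549, 0.0827, 0.0989]
tcp_rot: [2.125, 2.314, 0.001]
contact_force: [0.5, -0.2, 0.1]
opening: 0.0419
finger_force: 60.7
clock: 42.65
tool_pos: [0.5645, -0.1274, 0.0989]
tcp_rot: [2.125, 2.313, 0.0]
contact_force: [0.8, 0.5, 0.1]
opening: 0.0418
finger_force: 60.7
clock: 43.15
tool_pos: [0.5719, -0.2163, 0.073]
tcp_rot: [-2.124, -2.312, 0.0]
contact_force: [0.8, -0.6, -0.7]
opening: 0.0423
finger_force: 60.8
t=43.1 at [ 0.5719 -0.2163  0.073 ] yaw 1.6557 q6 1.00 | turn 0.0001 then d [-0.0081  0.0008  0.0455] F [ 0.8 -0.6 -0.7] open 0.0423 tilt 0.11
```

```bash
echo '[-0.008, 0.0008, 0.01, 0, 0.03, 0, 0, 0.01, 0, 0.03, 0, 0, 0.006, 0, 0.03, 0, 0, 0, 0, 0.03, 0, 0, 0, 0, 0.03]' > mv.in && python3 shift.py mv.in
python3 -c "
from h import *
goal(*REC['disc_s'],.0275,YAWF)"
```

```text
clock: 43.65
tool_pos: [0.5739, -0.2248, 0.0473]
tcp_rot: [-2.124, -2.314, 0.0]
contact_force: [-0.2, -0.3, -0.3]
opening: 0.0423
finger_force: 60.8
t=43.6 at [ 0.5739 -0.2248  0.0473] yaw 1.6562 q6 0.99 | turn 0.0006 then d [ 0.0006 -0.0005  0.0198] F [-0.2 -0.3 -0.3] open 0.0423 tilt 0.03
```

```bash
echo '[0.0006, -0.0005, 0.005, 0, 0.03, 0, 0, 0.005, 0, 0.03, 0, 0, 0.003, 0, 0.03, 0, 0, 0.001, 0, 0.03, 0, 0, 0, 0, 0.03]' > mv.in && python3 shift.py mv.in
echo '[0, 0, 0.002, 0, 0.03, 0, 0, 0.001, 0, 0.03, 0, 0, 0.001, 0, 0.03, 0, 0, 0, 0, 0.03]' > mv.in && python3 shift.py mv.in
python3 -c "
from h import *
goal(*REC['disc_s'],.0275,YAWF)"
```

```text
clock: 44.15
tool_pos: [0.5733, -0.2246, 0.0333]
tcp_rot: [-2.125, -2.313, 0.0]
contact_force: [0.4, 0.4, -1.5]
opening: 0.0421
finger_force: 60.8
clock: 44.55
tool_pos: [0.5734, -0.2246, 0.0294]
tcp_rot: [-2.125, -2.314, -0.0]
contact_force: [0.3, -0.1, 0.3]
opening: 0.0417
finger_force: 60.8
t=44.5 at [ 0.5734 -0.2246  0.0294] yaw 1.6558 q6 0.99 | turn 0.0002 then d [ 0.0004 -0.      0.0019] F [ 0.3 -0.1  0.3] open 0.0417 tilt 0.01
```

```bash
echo '[0, 0, 0.001, 0, 0.03, 0, 0, 0.0005, 0, 0.03, 0, 0, 0, 0, 0.03]' > mv.in && python3 shift.py mv.in
echo '[0, 0, 0, 0, 0.06, 0, 0, 0, 0, 0.06, 0, 0, 0, 0, 0.06]' > mv.in && python3 shift.py mv.in
echo '[0, 0, -0.02, 0, 0.06, 0, 0, -0.03, 0, 0.06, 0, 0, -0.03, 0, 0.06, 0.03, 0.006, 0, 0, 0.06, 0.042, 0.009, 0, 0, 0.06]' > mv.in && python3 shift.py mv.in
echo '[0.042, 0.009, 0, 0, 0.06, 0.042, 0.009, 0, 0, 0.06, 0.042, 0.009, 0, 0, 0.06, 0.042, 0.009, 0, 0, 0.06, 0.042, 0.009, 0, 0, 0.06]' > mv.in && python3 shift.py mv.in
echo '[0.042, 0.009, 0, 0, 0.06, 0.042, 0.009, 0, 0, 0.06, 0.042, 0.009, 0, 0, 0.06, 0.042, 0.009, 0, 0, 0.06, 0.042, 0.009, 0, 0, 0.06]' > mv.in && python3 shift.py mv.in
echo '[0.025, 0.002, 0, 0, 0.06, 0, 0, 0, -0.13, 0.06, 0, 0, 0, -0.13, 0.06, 0, 0, 0, -0.12, 0.06, 0, 0, 0, 0, 0.06]' > mv.in && python3 shift.py mv.in
python3 - <<'E'
from h import *
T=snap("top","t13"); S=snap("scene","s13")
for n,im in(("top",T),("scene",S)):
  for uv,c,s,a,f in blanks(n,im,0.01,165):
    if c[1]>-.2: print(n,np.round(uv,1),np.round(c,4),np.round(s,1),round(a,1),round(f,2))
goal(.636,.301,.0065,np.radians(116.6))
cv2.imwrite('pics/c13.png',np.hstack([cv2.resize(T[190:310,325:435,::-1],(396,432),interpolation=2),cv2.resize(S[200:310,235:345,::-1],(400,432),interpolation=2)]))
E
```

```text
clock: 44.85
tool_pos: [0.5736, -0.2247, 0.0285]
tcp_rot: [2.125, 2.314, 0.0]
contact_force: [-1.0, 0.8, 4.2]
opening: 0.0417
finger_force: 63.6
clock: 45.15
tool_pos: [0.5735, -0.2246, 0.0279]
tcp_rot: [-2.125, -2.314, 0.0]
contact_force: [0.5, -0.5, 0.2]
opening: 0.06
finger_force: 0.0
clock: 45.65
tool_pos: [0.5831, -0.1528, 0.1091]
tcp_rot: [2.127, 2.308, 0.001]
contact_force: [-0.4, 0.9, -0.4]
opening: 0.0597
finger_force: 0.0
clock: 46.15
tool_pos: [0.6093, 0.0632, 0.108]
tcp_rot: [2.125, 2.314, 0.0]
contact_force: [0.4, 0.1, -0.7]
opening: 0.06
finger_force: 0.0
clock: 46.65
tool_pos: [0.6363, 0.2763, 0.1079]
tcp_rot: [2.125, 2.314, 0.0]
contact_force: [0.5, -0.7, 0.6]
opening: 0.0601
finger_force: 0.0
clock: 47.15
tool_pos: [0.636, 0.2997, 0.1078]
tcp_rot: [-1.647, -2.675, 0.0]
contact_force: [0.6, -0.3, -0.5]
opening: 0.0603
finger_force: 0.0
top [282.9 250.8] [0.5582 0.06  ] [89.7 38.8] 86.2 0.78
top [200.5 214.8] [0.647  0.2788] [28.4 24.7] 29.4 0.7
top [371.7 248.3] [ 0.5761 -0.1781] [285.2 195.1] 4.7 0.93
scene [363.9 233.9] [0.5556 0.0607] [87.5 39.7] 86.0 0.78
scene [292.6 257.5] [ 0.5541 -0.1714] [277.6 194. ] 4.8 0.97
t=47.2 at [0.6361 0.2995 0.1078] yaw 2.0322 q6 1.45 | turn -0.0028 then d [0.0014 0.0005 0.1013] F [ 0.2 -0.6 -0. ] open 0.0598 tilt 0.01
```

View pics/c13.png

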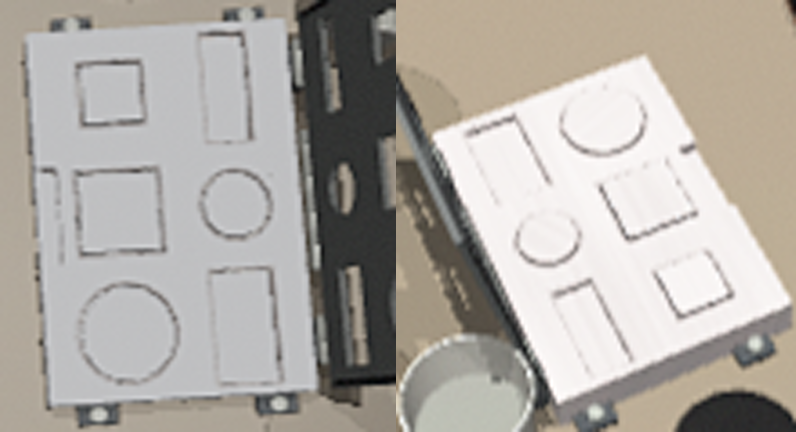

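All four blanks look seated, with even outlines. Picking the strip.

```bash
echo '[0.0014, 0.0005, 0.03, 0, 0.06, 0, 0, 0.03, 0, 0.06, 0, 0, 0.022, 0, 0.06, 0, 0, 0.012, 0, 0.06, 0, 0, 0.006, 0, 0.06]' > mv.in && python3 shift.py mv.in 60
echo '[0, 0, 0.002, 0, 0.05, 0, 0, 0, 0, 0.05]' > mv.in && python3 shift.py mv.in 60
python3 -c "
from h import *
goal(.636,.301,.006,np.radians(116.6))"
echo '[0, 0, 0, 0, 0.035, 0, 0, 0, 0, 0.02, 0, 0, 0, 0, 0.015, 0, 0, 0, 0, 0.015, 0, 0, 0, 0, 0.015]' > mv.in && python3 shift.py mv.in 60
python3 -c "
from h import *
goal(*REC['strip'],.06,np.radians(4.86))"
```

```text
clock: 47.75
tool_pos: [0.6355, 0.3007, 0.0069]
tcp_rot: [-1.652, -2.671, 0.002]
contact_force: [0.3, -0.1, 1.0]
opening: 0.0599
finger_force: 0.0
clock: 47.95
tool_pos: [0.6366, 0.3013, 0.0068]
tcp_rot: [1.65, 2.672, 0.002]
contact_force: [0.4, 0.5, 1.1]
opening: 0.0498
finger_force: 0.0
t=48.0 at [0.6366 0.3013 0.0068] yaw 2.0352 q6 1.44 | turn 0.0002 then d [ 0.0001 -0.0007  0.0008] F [0.4 0.5 1.1] open 0.0498 tilt 0.07
clock: 48.45
tool_pos: [0.6368, 0.3014, 0.0075]
tcp_rot: [1.649, 2.672, 0.003]
contact_force: [-1.0, -0.4, 5.0]
opening: 0.0244
finger_force: 58.6
t=48.5 at [0.6368 0.3014 0.0075] yaw 2.0357 q6 1.44 | turn -1.1908 then d [ 0.0209 -0.518  -0.0528] F [-1.  -0.4  5. ] open 0.0244 tilt 0.12
```

```bash
echo '[0, 0, -0.02, 0, 0.015, 0, 0, -0.03, 0, 0.015, 0, 0, -0.03, 0, 0.015, 0, 0, -0.02, -0.14, 0.015, 0, 0, 0, -0.15, 0.015]' > mv.in && python3 shift.py mv.in
echo '[0, 0, 0, -0.15, 0.015, 0, 0, 0, -0.15, 0.015, 0, 0, 0, -0.15, 0.015, 0, 0, 0, -0.15, 0.015, 0, 0, 0, -0.15, 0.015]' > mv.in && python3 shift.py mv.in
echo '[0, 0, 0, -0.15, 0.015, 0, 0, 0, 0, 0.015, 0, 0, 0, 0, 0.015]' > mv.in && python3 shift.py mv.in
python3 -c "
from h import *
goal(*REC['strip'],.1,np.radians(4.86))"
```

```text
clock: 48.95
tool_pos: [0.6383, 0.3019, 0.1106]
tcp_rot: [1.236, 2.883, 0.007]
contact_force: [0.1, 0.4, -0.4]
opening: 0.0249
finger_force: 59.0
clock: 49.45
tool_pos: [0.6362, 0.3011, 0.1066]
tcp_rot: [0.094, 3.139, 0.0]
contact_force: [-0.3, -0.2, -0.8]
opening: 0.025
finger_force: 59.0
clock: 49.75
tool_pos: [0.6361, 0.3011, 0.1064]
tcp_rot: [-0.125, 3.139, 0.0]
contact_force: [0.5, -0.4, 0.0]
opening: 0.0244
finger_force: 59.0
t=49.8 at [0.6361 0.3011 0.1064] yaw -3.0619 q6 0.26 | turn -0.0052 then d [ 0.0202 -0.5178  0.0063] F [ 0.5 -0.4  0. ] open 0.0244 tilt 0.03
```

```bash
echo '[0.002, -0.035, 0, -0.005, 0.015, 0.002, -0.042, 0, 0, 0.015, 0.002, -0.042, 0, 0, 0.015, 0.002, -0.042, 0, 0, 0.015, 0.002, -0.042, 0, 0, 0.015]' > mv.in && python3 shift.py mv.in
echo '[0.002, -0.042, 0, 0, 0.015, 0.002, -0.042, 0, 0, 0.015, 0.002, -0.042, 0, 0, 0.015, 0.002, -0.042, 0, 0, 0.015, 0.002, -0.042, 0, 0, 0.015]' > mv.in && python3 shift.py mv.in
echo '[0, -0.042, 0, 0, 0.015, 0, -0.042, 0.015, 0, 0.015, 0, -0.021, 0.02, 0, 0.015, 0, 0, 0, 0, 0.015, 0, 0, 0, 0, 0.015]' > mv.in && python3 shift.py mv.in
python3 -c "
from h import *
goal(*REC['strip'],.0295,np.radians(4.86))"
```

```text
clock: 50.25
tool_pos: [0.644, 0.0964, 0.1063]
tcp_rot: [-0.134, 3.138, -0.0]
contact_force: [-0.2, 0.2, -0.3]
opening: 0.0246
finger_force: 59.0
clock: 50.75
tool_pos: [0.6527, -0.1139, 0.1064]
tcp_rot: [-0.133, 3.138, -0.0]
contact_force: [1.2, -0.4, -0.5]
opening: 0.0251
finger_force: 59.0
clock: 51.25
tool_pos: [0.6616, -0.2166, 0.0707]
tcp_rot: [0.135, -3.138, -0.001]
contact_force: [0.0, 0.6, -0.4]
opening: 0.0245
finger_force: 59.1
t=51.2 at [ 0.6616 -0.2166  0.0707] yaw -3.0558 q6 -0.51 | turn 0.0009 then d [0.0017 0.0001 0.0412] F [ 0.   0.6 -0.4] open 0.0245 tilt 0.07
```

```bash
echo '[0.0017, 0, 0.012, 0, 0.015, 0, 0, 0.01, 0, 0.015, 0, 0, 0.004, 0, 0.015, 0, 0, 0, 0, 0.015, 0, 0, 0, 0, 0.015]' > mv.in && python3 shift.py mv.in
python3 -c "
from h import *
goal(*REC['strip'],.0295,np.radians(4.86))"
echo '[0, 0, 0.004, 0, 0.015, 0, 0, 0.002, 0, 0.015, 0, 0, 0.001, 0, 0.015, 0, 0, 0, 0, 0.015, 0, 0, 0, 0, 0.015]' > mv.in && python3 shift.py mv.in
python3 -c "
from h import *
goal(*REC['strip'],.0295,np.radians(4.86))"
```

```text
clock: 51.75
tool_pos: [0.6605, -0.2165, 0.0451]
tcp_rot: [-0.141, 3.138, -0.0]
contact_force: [0.5, 0.2, -0.3]
opening: 0.0248
finger_force: 59.1
t=51.8 at [ 0.6605 -0.2165  0.0451] yaw -3.0521 q6 -0.51 | turn 0.0047 then d [ 0.0007 -0.      0.0156] F [ 0.5  0.2 -0.3] open 0.0248 tilt 0.01
clock: 52.25
tool_pos: [0.6604, -0.2169, 0.0381]
tcp_rot: [-0.14, 3.138, -0.0]
contact_force: [0.5, -0.1, -0.5]
opening: 0.0247
finger_force: 59.1
t=52.2 at [ 0.6604 -0.2169  0.0381] yaw -3.0524 q6 -0.51 | turn 0.0043 then d [0.0005 0.0004 0.0086] F [ 0.5 -0.1 -0.5] open 0.0247 tilt 0.00
```

```bash
echo '[0.0005, 0.0004, 0.002, 0.004, 0.015, 0, 0, 0.002, 0, 0.015, 0, 0, 0.001, 0, 0.015, 0, 0, 0, 0, 0.015]' > mv.in && python3 shift.py mv.in
echo '[0, 0, 0.002, 0, 0.015, 0, 0, 0.001, 0, 0.015, 0, 0, 0, 0, 0.015]' > mv.in && python3 shift.py mv.in
python3 -c "
from h import *
goal(*REC['strip'],.0295,np.radians(4.86))"
```

```text
clock: 52.65
tool_pos: [0.6597, -0.2164, 0.0327]
tcp_rot: [0.134, -3.138, -0.0]
contact_force: [0.1, 0.7, -1.2]
opening: 0.0246
finger_force: 59.1
clock: 52.95
tool_pos: [0.6599, -0.2165, 0.0302]
tcp_rot: [-0.134, 3.139, -0.0]
contact_force: [-0.7, 0.1, 2.6]
opening: 0.0247
finger_force: 60.7
t=53.0 at [ 0.6599 -0.2165  0.0302] yaw -3.0564 q6 -0.51 | turn 0.0004 then d [ 0.     -0.0001  0.0007] F [-0.7  0.1  2.6] open 0.0247 tilt 0.01
```

```bash
echo '[0, 0, 0, 0, 0.045, 0, 0, 0, 0, 0.045, 0, 0, 0, 0, 0.045]' > mv.in && python3 shift.py mv.in
echo '[0, 0, -0.02, 0, 0.045, 0, 0, -0.03, 0, 0.045, 0, 0.01, -0.04, 0, 0.045, 0, 0.04, -0.04, 0, 0, 0, 0.045, -0.04, 0, 0]' > mv.in && python3 shift.py mv.in
echo '[0.03, 0.045, -0.04, 0, 0, 0.03, 0.045, -0.04, 0, 0, 0.03, 0.045, 0, 0, 0, 0.03, 0.045, 0, 0, 0, 0.02, 0.03, 0, 0, 0]' > mv.in && python3 shift.py mv.in
python3 - <<'E'
from h import *
T=snap("top","t14"); S=snap("scene","s14")
# strip check: dark outline extents now vs empty recess, and height of cover's top edge
for f in("t8","t13","t14"):
    g=cv2.cvtColor(cv2.imread(f"pics/{f}.png"),cv2.COLOR_BGR2GRAY)[190:310,325:415]; G=cv2.resize(g,None,fx=4,fy=4,interpolation=2)
    l=(G.astype(int)<cv2.medianBlur(G,101).astype(int)-6).astype(np.uint8)
    N,L,st,ce=cv2.connectedComponentsWithStats(1-l,connectivity=4)
    for i in range(1,N):
        if 1500<st[i,4]<18000 and st[i,2]>25:
            P=ce[i]/4-.375+[325,190]; w=cast("top",P,.0315)[0,:2]; 
            print(f,P.round(1),"fix",np.round([w@XF*1000,w@YF*1000],1),"area px",st[i,4]/16)
goal(.542,-.365,.28,np.radians(4.86))
E
```

```text
clock: 53.25
tool_pos: [0.6598, -0.2165, 0.0299]
tcp_rot: [-0.134, 3.139, -0.0]
contact_force: [0.7, -0.1, -0.2]
opening: 0.0448
finger_force: 0.0
clock: 53.75
tool_pos: [0.6528, -0.134, 0.1902]
tcp_rot: [-0.131, 3.138, -0.001]
contact_force: [1.5, -0.8, -0.6]
opening: 0.0165
finger_force: 0.0
clock: 54.25
tool_pos: [0.5158, 0.0371, 0.2485]
tcp_rot: [-0.135, 3.138, 0.001]
contact_force: [0.1, 0.5, -0.1]
opening: 0.0001
finger_force: 0.0
t8 [386.8 214.1] fix [270.6 637.9] area px 293.0625
t8 [355. 216.] fix [187.3 637.8] area px 244.9375
t8 [411.7 236.4] fix [330.6 575.1] area px 198.5625
t8 [357.4 248.9] fix [187.4 551.1] area px 461.3125
t8 [389.6 246.8] fix [271.  551.5] area px 239.1875
t8 [359.8 282.5] fix [187.4 464.5] area px 516.9375
t13 [386.8 214.2] fix [270.6 637.7] area px 295.25
t13 [355.4 215.4] fix [188.4 639.4] area px 214.9375
t13 [411.8 236.7] fix [330.6 574.5] area px 198.5
t13 [357.6 248.4] fix [188.1 552.3] area px 419.3125
t13 [390.  246.3] fix [272.2 552.8] area px 213.4375
t13 [360.2 282.2] fix [188.5 465.1] area px 481.8125
t14 [387.3 213.5] fix [272.  639.5] area px 254.4375
t14 [355.4 215.4] fix [188.4 639.4] area px 214.5625
t14 [411.8 236.8] fix [330.5 574.2] area px 194.5
t14 [357.6 248.4] fix [188.1 552.3] area px 420.0
t14 [390.  246.3] fix [272.2 552.8] area px 213.5
t14 [360.2 282.2] fix [188.5 465.1] area px 481.1875
t=54.4 at [0.515  0.0383 0.2487] yaw -3.0530 q6 -0.16 | turn 0.0038 then d [ 0.0073 -0.4041 -0.0317] F [0.5 0.1 0.1] open 0.0002 tilt 0.06
```

All five blanks are centred within about 0.6 mm of their recesses. Next I'll go over and behind the cover, at the solid web between windows.

```bash
echo '[0.001, -0.02, -0.03, 0, 0, 0.001, -0.04, -0.02, 0, 0, 0.001, -0.042, 0, 0, 0, 0.001, -0.042, 0, 0, 0, 0.001, -0.042, 0, 0, 0]' > mv.in && python3 shift.py mv.in
echo '[0.001, -0.042, 0, 0, 0, 0.001, -0.042, 0, 0, 0, 0, -0.042, 0, 0, 0, 0, -0.042, 0, 0, 0, 0, -0.042, 0, 0, 0]' > mv.in && python3 shift.py mv.in
echo '[0, -0.02, 0, 0.004, 0, 0, 0, 0, 0, 0, 0, 0, 0, 0, 0]' > mv.in && python3 shift.py mv.in
python3 - <<'E'
from h import *
goal(.5428,-.3754,.20,np.radians(4.86))
S=snap("scene","s15"); p=bot.read_state()["tool_pos"]
print("tcp fix",p[:2]@XF,p[:2]@YF)
# cover top edge in scene s14: project hypotheses for the edge ends at several angles
for th in(1.6,1.7,1.77,1.85,1.9):
    for yy in(.5525-.135,.5525+.135):
        xy=(.3263-.197*np.cos(th))*XF+yy*YF; print(th,proj("scene",[*xy,.035+.197*np.sin(th)]).round(1),proj("top",[*xy,.035+.197*np.sin(th)]).round(1))
g=cv2.cvtColor(cv2.imread("pics/t14.png"),cv2.COLOR_BGR2GRAY)
for r in(205,230,260,285): print(r,g[r,405:465:2].tolist())
E
```

```text
clock: 54.85
tool_pos: [0.5289, -0.1527, 0.2983]
tcp_rot: [-0.134, 3.138, -0.001]
contact_force: [0.2, 0.1, 0.0]
opening: 0.0002
finger_force: 0.0
clock: 55.35
tool_pos: [0.5444, -0.3624, 0.298]
tcp_rot: [-0.133, 3.138, -0.001]
contact_force: [0.2, -0.8, 0.3]
opening: 0.0
finger_force: 0.0
clock: 55.65
tool_pos: [0.546, -0.3803, 0.2975]
tcp_rot: [0.126, -3.139, -0.001]
contact_force: [0.2, 0.6, -0.8]
opening: 0.0002
finger_force: 0.0
t=55.6 at [ 0.546  -0.3803  0.2975] yaw -3.0613 q6 -0.80 | turn -0.0046 then d [0.0028 0.0051 0.0975] F [ 0.2  0.6 -0.8] open 0.0002 tilt 0.04
tcp fix 0.4244451621947919 0.5120618843470046
1.6 [[229.7 183.7]] [[437.6 296.1]]
1.6 [[267.2 254. ]] [[425.8 172. ]]
1.7 [[222.6 186.3]] [[446.7 295.6]]
1.7 [[259.3 257.3]] [[434.5 171.7]]
1.77 [[217.8 188.5]] [[452.8 295.2]]
1.77 [[253.8 260. ]] [[440.4 171.6]]
1.85 [[212.4 191.3]] [[459.5 294.8]]
1.85 [[247.7 263.3]] [[446.9 171.7]]
1.9 [[209.1 193.2]] [[463.5 294.6]]
1.9 [[243.9 265.5]] [[450.8 171.9]]
205 [90, 171, 35, 49, 49, 89, 85, 47, 50, 50, 48, 48, 93, 64, 70, 53, 50, 50, 49, 51, 77, 116, 126, 141, 141, 140, 125, 34, 146, 140]
230 [195, 137, 151, 50, 51, 47, 52, 50, 50, 50, 49, 50, 53, 125, 152, 116, 132, 120, 43, 50, 49, 49, 112, 145, 142, 142, 146, 63, 30, 38]
260 [190, 192, 182, 93, 167, 46, 52, 51, 50, 48, 50, 50, 51, 50, 51, 50, 49, 50, 51, 51, 52, 50, 47, 85, 138, 157, 156, 157, 157, 157]
285 [192, 191, 192, 174, 98, 141, 49, 48, 100, 70, 148, 39, 48, 51, 50, 46, 61, 140, 157, 98, 47, 53, 50, 51, 61, 123, 160, 159, 157, 156]
```

The cover edge in the image gives about 1.79 rad, and the tool is clear behind it. Going down and pushing it up to vertical.

```bash
echo '[0.002, 0, 0.03, 0, 0, 0, 0, 0.03, 0, 0, 0, 0, 0.025, 0, 0, 0, 0, 0.012, 0, 0, 0, 0, 0, 0, 0]' > mv.in && python3 shift.py mv.in
echo '[0, 0.015, 0, 0, 0, 0, 0.015, 0, 0, 0, 0, 0.015, 0, 0, 0, 0, 0.015, 0, 0, 0, 0, 0.012, 0, 0, 0]' > mv.in && python3 shift.py mv.in
echo '[0, 0.01, 0, 0, 0, 0, 0, 0, 0, 0, 0, 0, 0, 0, 0]' > mv.in && python3 shift.py mv.in
python3 - <<'E'
from h import *
p=bot.read_state()["tool_pos"]; print("tcp fix",p[:2]@XF,p[:2]@YF,p[2],yaw()[0])
E
```

```text
clock: 56.2
tool_pos: [0.5438, -0.3786, 0.2]
tcp_rot: [0.129, -3.137, -0.003]
contact_force: [0.3, 0.1, 0.6]
opening: -0.0003
finger_force: 0.0
clock: 56.7
tool_pos: [0.5391, -0.3078, 0.2027]
tcp_rot: [-0.128, 3.137, -0.003]
contact_force: [0.3, -2.0, 1.7]
opening: -0.0
finger_force: 1.0
clock: 57.0
tool_pos: [0.5376, -0.2981, 0.201]
tcp_rot: [0.128, -3.139, -0.001]
contact_force: [-0.5, 0.6, 1.1]
opening: -0.0001
finger_force: 0.0
tcp fix 0.342525461400642 0.5103749991209473 0.20097673045356648 -3.059936147302531
```

```bash
echo '[0, 0.014, -0.002, 0, 0, 0, 0.0145, -0.002, 0, 0, 0, 0.0165, 0.004, 0, 0, 0, 0.0165, 0.005, 0, 0, 0, 0, 0, 0, 0]' > mv.in && python3 shift.py mv.in
echo '[0, 0.0155, 0.007, 0, 0, 0, 0.0155, 0.008, 0, 0, 0, 0.0135, 0.0105, 0, 0, 0, 0.0135, 0.0105, 0, 0, 0, 0, 0, 0, 0]' > mv.in && python3 shift.py mv.in
python3 - <<'E'
from h import *
p=bot.read_state()["tool_pos"]; print("f",.3263-(p[:2]@XF-.0145),p[:2]@YF,p[2],yaw()[0])
S=snap("scene","s16")
for th in(.7,.8,.9):
    for yy in(.5525-.135,.5525+.135):
        print(th,proj("scene",[*((.3263-.197*np.cos(th))*XF+yy*YF),.035+.197*np.sin(th)]).round(1))
cv2.imwrite("pics/c16.png",cv2.resize(S[120:330,200:400,::-1],(570,600),interpolation=2))
E
```

```text
clock: 57.5
tool_pos: [0.532, -0.2343, 0.1958]
tcp_rot: [0.131, -3.138, -0.002]
contact_force: [-0.4, 0.1, 0.2]
opening: 0.0001
finger_force: 0.0
clock: 58.0
tool_pos: [0.527, -0.1777, 0.1592]
tcp_rot: [0.13, -3.137, -0.002]
contact_force: [-0.4, 0.3, 0.6]
opening: 0.0
finger_force: 0.0
f 0.11911207252005532 0.5100497946410415 0.15920611823429318 -3.058996607575059
0.7 [[286.  185.9]]
0.7 [[328.1 251. ]]
0.8 [[281.3 183.5]]
0.8 [[323.2 249. ]]
0.9 [[276.  181.6]]
0.9 [[317.7 247.6]]
```

```bash
python3 - <<'E'
import cv2
a=cv2.imread("pics/s16.png"); b=cv2.imread("pics/s14.png")
for r in(235,247,255): print(r,[(c,a[r,c].mean().round().astype(int),b[r,c].mean().round().astype(int)) for c in range(296,336,3)])
E
```

```text
235 [(296, np.int64(119), np.int64(240)), (299, np.int64(117), np.int64(234)), (302, np.int64(118), np.int64(218)), (305, np.int64(117), np.int64(243)), (308, np.int64(117), np.int64(242)), (311, np.int64(116), np.int64(243)), (314, np.int64(144), np.int64(244)), (317, np.int64(195), np.int64(184)), (320, np.int64(172), np.int64(165)), (323, np.int64(173), np.int64(166)), (326, np.int64(171), np.int64(165)), (329, np.int64(172), np.int64(165)), (332, np.int64(172), np.int64(166)), (335, np.int64(172), np.int64(166))]
247 [(296, np.int64(120), np.int64(238)), (299, np.int64(94), np.int64(239)), (302, np.int64(154), np.int64(236)), (305, np.int64(112), np.int64(236)), (308, np.int64(118), np.int64(240)), (311, np.int64(118), np.int64(243)), (314, np.int64(118), np.int64(236)), (317, np.int64(117), np.int64(242)), (320, np.int64(116), np.int64(240)), (323, np.int64(201), np.int64(209)), (326, np.int64(171), np.int64(165)), (329, np.int64(172), np.int64(166)), (332, np.int64(172), np.int64(165)), (335, np.int64(173), np.int64(166))]
255 [(296, np.int64(146), np.int64(202)), (299, np.int64(234), np.int64(240)), (302, np.int64(152), np.int64(235)), (305, np.int64(120), np.int64(239)), (308, np.int64(117), np.int64(238)), (311, np.int64(118), np.int64(205)), (314, np.int64(119), np.int64(142)), (317, np.int64(72), np.int64(213)), (320, np.int64(248), np.int64(240)), (323, np.int64(244), np.int64(241)), (326, np.int64(242), np.int64(238)), (329, np.int64(238), np.int64(234)), (332, np.int64(172), np.int64(164)), (335, np.int64(173), np.int64(166))]
```

The cover is tracking at about 0.8 rad. Continuing down the arc.

```bash
echo '[0, 0.011, 0.013, 0, 0, 0, 0.011, 0.013, 0, 0, 0, 0.0085, 0.015, 0, 0, 0, 0.0085, 0.015, 0, 0, 0, 0, 0, 0, 0]' > mv.in && python3 shift.py mv.in
echo '[0, 0.0055, 0.0165, 0, 0, 0, 0.0055, 0.0165, 0, 0, 0, 0.002, 0.012, 0, 0, 0, 0.002, 0.010, 0, 0, 0, 0, 0.004, 0, 0]' > mv.in && python3 shift.py mv.in
echo '[0, 0, 0.003, 0, 0, 0, 0, 0.002, 0, 0, 0, 0, 0, 0, 0]' > mv.in && python3 shift.py mv.in
python3 - <<'E'
from h import *
p=bot.read_state()["tool_pos"]; print("f",.3263-(p[:2]@XF-.0145),p[:2]@YF,p[2],yaw()[0])
E
```

```text
clock: 58.55
tool_pos: [0.5239, -0.14, 0.1031]
tcp_rot: [0.128, -3.137, -0.002]
contact_force: [-1.0, -0.4, -0.1]
opening: 0.0
finger_force: 0.0
clock: 59.05
tool_pos: [0.5234, -0.1256, 0.0445]
tcp_rot: [0.127, -3.138, -0.0]
contact_force: [-0.2, -0.1, 0.6]
opening: -0.0002
finger_force: 0.2
clock: 59.35
tool_pos: [0.5237, -0.1256, 0.0402]
tcp_rot: [-0.127, 3.139, -0.0]
contact_force: [-0.0, -0.4, 0.3]
opening: -0.0
finger_force: 0.0
f 0.17131250629855158 0.5111643942966562 0.04015491090056898 -3.0604568512048393
```

Now I'll press to full closure, down to the 37.5 mm cover top, watching the force.

```bash
echo '[0, 0, 0.0015, 0, 0, 0, 0, 0.001, 0, 0, 0, 0, 0, 0, 0]' > mv.in && python3 shift.py mv.in
echo '[0, 0, 0.0006, 0, 0, 0, 0, 0.0006, 0, 0, 0, 0, 0, 0, 0]' > mv.in && python3 shift.py mv.in
echo '[0, 0, 0.0005, 0, 0, 0, 0, 0, 0, 0, 0, 0, 0, 0, 0]' > mv.in && python3 shift.py mv.in
```

```text
clock: 59.65
tool_pos: [0.5237, -0.1255, 0.0376]
tcp_rot: [-0.127, 3.139, -0.0]
contact_force: [-0.2, -0.6, 1.2]
opening: -0.0003
finger_force: 0.0
clock: 59.95
tool_pos: [0.5238, -0.1255, 0.0375]
tcp_rot: [-0.128, 3.138, -0.001]
contact_force: [-4.6, 1.1, 14.0]
opening: -0.0001
finger_force: 7.3
clock: 60.25
tool_pos: [0.5237, -0.1255, 0.0374]
tcp_rot: [-0.128, 3.138, -0.001]
contact_force: [-5.9, 1.6, 19.4]
opening: 0.0
finger_force: 10.2
```

There's a firm stop at exactly 37.5 mm, so the cover is closed. Retreating for a final check.

```bash
echo '[0, 0, -0.01, 0, 0, 0, 0, -0.03, 0, 0, 0, 0, -0.04, 0, 0, 0, 0, -0.04, 0, 0, 0, 0, -0.04, 0, 0]' > mv.in && python3 shift.py mv.in
echo '[0.04, 0, -0.02, 0, 0, 0.04, 0, 0, 0, 0, 0.04, 0, 0, 0, 0, 0.04, 0, 0, 0, 0, 0.04, 0, 0, 0, 0]' > mv.in && python3 shift.py mv.in
echo '[0.02, -0.04, 0, 0, 0, 0.01, -0.04, 0, 0, 0, 0, -0.04, 0, 0, 0, 0, -0.04, 0, 0, 0, 0, 0, 0, 0, 0]' > mv.in && python3 shift.py mv.in
python3 - <<'E'
from h import *
T=snap("top","t17"); S=snap("scene","s17")
cv2.imwrite('pics/c17.png',np.hstack([cv2.resize(T[160:340,120:450,::-1],(400,218),interpolation=2),cv2.resize(S[150:345,200:480,::-1],(400,278),interpolation=2)[:218]]) if 0 else np.vstack([cv2.resize(T[105:395,90:560,::-1],(470*1,290),interpolation=2),cv2.resize(S[160:345,110:500,::-1],(470,223),interpolation=2)]))
A0=cv2.imread("pics/top0.png"); d=(cv2.absdiff(A0,T[:,:,::-1].copy()).max(2)>45).astype(np.uint8)
N,L,st,ce=cv2.connectedComponentsWithStats(d)
for i in range(1,N):
    if st[i,4]>25: print("changed",ce[i].round(),st[i,4])
goal(.5,0,.2)
E
```

```text
clock: 60.75
tool_pos: [0.5232, -0.1252, 0.1977]
tcp_rot: [-0.128, 3.139, 0.0]
contact_force: [0.7, -0.3, -0.4]
opening: 0.0
finger_force: 0.0
clock: 61.25
tool_pos: [0.3227, -0.1414, 0.216]
tcp_rot: [-0.128, 3.139, -0.001]
contact_force: [-0.1, 0.1, 0.5]
opening: -0.0001
finger_force: 0.0
clock: 61.75
tool_pos: [0.3076, -0.308, 0.2161]
tcp_rot: [-0.122, 3.138, -0.004]
contact_force: [0.3, -0.1, 0.5]
opening: 0.0001
finger_force: 0.0
changed [192. 220.] 244
changed [276. 214.] 40
changed [267. 244.] 154
changed [169. 254.] 137
changed [264. 256.] 164
changed [528. 296.] 73
changed [214. 298.] 75
changed [173. 297.] 235
changed [485. 308.] 54
changed [564. 316.] 62
changed [555. 323.] 51
changed [542. 348.] 133
changed [487. 407.] 19087
changed [292. 393.] 2706
changed [223. 400.] 80
changed [602. 459.] 1062
changed [330. 445.] 64
changed [339. 464.] 428
changed [221. 462.] 67
changed [228. 477.] 45
t=61.9 at [ 0.3069 -0.3039  0.2157] yaw -3.0619 q6 -1.03 | turn 0.0000 then d [-0.2167  0.2875  0.0158] F [-0.5 -0.7  0.4] open 0.0002 tilt 0.05
```

View pics/c17.png

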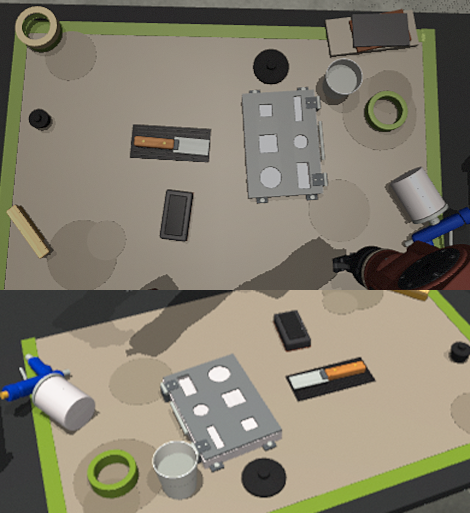

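The picture shows the cover closed, the scraper flat on the mat and the bench clear. I'll check numerically that the spray gun hasn't moved, since some edge pixels there changed.

```bash
python3 - <<'E'
import cv2,numpy as np
for f in("scene0","s8","s14","s17","top0","t8","t14","t17"):
    h=cv2.cvtColor(cv2.imread(f"pics/{f}.png"),cv2.COLOR_BGR2HSV).astype(int); m=(h[...,0]>105)&(h[...,0]<130)&(h[...,1]>150)&(h[...,2]>60)
    k=np.zeros_like(m); k[220:290,90:200]=f[0]=="s"; 
    if f[0]=="t": k[290:395,480:580]=1
    v,u=np.nonzero(m&k); print(f,len(u),u.mean().round(1),v.mean().round(1))
a,b=[cv2.imread(f"pics/{f}.png") for f in("scene0","s17")]
d=(cv2.absdiff(a,b).max(2)>45).astype(np.uint8); N,L,st,ce=cv2.connectedComponentsWithStats(d)
print([(ce[i].round().tolist(),st[i,4]) for i in range(1,N) if st[i,4]>30])
E
```

```text
scene0 537 132.8 237.0
s8 509 133.2 235.9
s14 507 133.1 235.9
s17 508 133.2 235.9
top0 1231 531.5 342.4
t8 1229 529.6 343.1
t14 1259 529.6 342.8
t17 781 534.6 331.4
[([102.0, 8.0], np.int32(623)), ([160.0, 4.0], np.int32(116)), ([189.0, 14.0], np.int32(1057)), ([276.0, 6.0], np.int32(287)), ([348.0, 10.0], np.int32(620)), ([282.0, 21.0], np.int32(346)), ([110.0, 28.0], np.int32(417)), ([193.0, 36.0], np.int32(690)), ([117.0, 52.0], np.int32(578)), ([195.0, 58.0], np.int32(650)), ([134.0, 102.0], np.int32(2128)), ([202.0, 93.0], np.int32(1465)), ([255.0, 71.0], np.int32(109)), ([355.0, 77.0], np.int32(232)), ([298.0, 94.0], np.int32(35)), ([320.0, 132.0], np.int32(35)), ([265.0, 145.0], np.int32(89)), ([352.0, 152.0], np.int32(103)), ([310.0, 170.0], np.int32(660)), ([226.0, 193.0], np.int32(2470)), ([426.0, 187.0], np.int32(143)), ([394.0, 197.0], np.int32(251)), ([449.0, 207.0], np.int32(136)), ([392.0, 222.0], np.int32(52)), ([292.0, 225.0], np.int32(42)), ([449.0, 232.0], np.int32(192)), ([125.0, 234.0], np.int32(94)), ([362.0, 228.0], np.int32(57)), ([159.0, 230.0], np.int32(51)), ([368.0, 237.0], np.int32(74)), ([140.0, 251.0], np.int32(81)), ([113.0, 248.0], np.int32(69)), ([302.0, 245.0], np.int32(34)), ([390.0, 263.0], np.int32(338)), ([156.0, 272.0], np.int32(32)), ([317.0, 268.0], np.int32(32))]
```

The gun's small shift (about 2 px) happened right at the start, with the arm 14 cm above it and no contact force, and it has been still since. So it settled on its own. Handing in.

```bash
python3 -c "
from bench import bot
print(bot.hand_in())"
```

```text
the job is handed in; nothing more can be done
None
```

The job is handed in at about 62 s: I levered the cover up with the scraper blade and laid the scraper back flat on the mat. All five blanks present are in their recesses (no oblong at this start), and the cover is fully closed, with a firm stop at 37.5 mm; the spray gun sits 2–5 mm from where it started, a shift I put down to its own settling because no contact force showed in my readings.

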